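# Strip the bench dosing manifold for washing

### The job

First throw the supply lever over to off. Then take every filling nozzle off the dosing manifold by pulling back the spring sleeve of its quick coupler, never by force past a closed sleeve, and let each sleeve snap fully forward again; lay all of them, and the nozzle already lying on the counter, flat in the washing tray, one to a lane, every spout towards the tray's high splash wall. Leave the bottle, jar and carton where they stand.

Things in the scene. Friction and masses are not known exactly. Their poses are not given: they have to be found in the camera images.
- manifold: Fixed dosing manifold. Origin on the counter below the middle coupler, x to its back, z up. Base plate 8 mm thick, x -120 to +93 mm, y +-118 mm; back block x +51 to +93 mm, 85 mm high. Three level couplers at y = +90 (A), 0 (B), -90 mm (C), axes 62 mm up, mouths to -x; one may be empty. Before each a rest bar 14 mm wide, x -112 to -22 mm, top 50 mm up, carries the nozzle.
- seatB (a point): Where the origin of a connected nozzle lies at coupler B: manifold x -52, y 0 mm, 62 mm up, manifold's axes; A and C alike at y = +90, -90 mm. Spout to -x; 2 mm of play. Pulling the sleeve right back kicks the nozzle about 17 mm to -x, where it stays on the rest bar and the sleeve can be let go. Some 11 mm of plug are then still in the bore: draw it 20 mm or more to -x before lifting.
- sleeveA (a joint): Spring sleeve of the left (y = +90 mm) coupler of the manifold, in m: 0 is fully forward (home), 0.014 fully back, towards manifold +x. The spring pulls it forward with about 4 N at 0 and 9 N fully back; pushing the nozzle out adds a few N. The latch opens at about 0.005; the nozzle is fully kicked out only from about 0.013 on. Let go half-way, the sleeve may hang on the plug: pull it again.
- sleeveA_grip (a point): Middle of sleeve A, on its axis; it moves with the sleeve and has the manifold's axes. The sleeve is a steel cylinder of 38 mm diameter, 36 mm long (18 mm each way), whose rearmost 6 mm is a flange of 46 mm diameter, so a pinch across it (along manifold y) pulls back against the flange.
- sleeveB (a joint): Spring sleeve of the middle coupler of the manifold, in m: 0 is fully forward (home), 0.014 fully back, towards manifold +x. The spring pulls it forward with about 4 N at 0 and 9 N fully back; pushing the nozzle out adds a few N. The latch opens at about 0.005; the nozzle is fully kicked out only from about 0.013 on. Let go half-way, the sleeve may hang on the plug: pull it again.
- sleeveB_grip (a point): Middle of sleeve B, on its axis; it moves with the sleeve and has the manifold's axes. The sleeve is a steel cylinder of 38 mm diameter, 36 mm long (18 mm each way), whose rearmost 6 mm is a flange of 46 mm diameter, so a pinch across it (along manifold y) pulls back against the flange.
- sleeveC (a joint): Spring sleeve of the right (y = -90 mm) coupler of the manifold, in m: 0 is fully forward (home), 0.014 fully back, towards manifold +x. The spring pulls it forward with about 4 N at 0 and 9 N fully back; pushing the nozzle out adds a few N. The latch opens at about 0.005; the nozzle is fully kicked out only from about 0.013 on. Let go half-way, the sleeve may hang on the plug: pull it again.
- sleeveC_grip (a point): Middle of sleeve C, on its axis; it moves with the sleeve and has the manifold's axes. The sleeve is a steel cylinder of 38 mm diameter, 36 mm long (18 mm each way), whose rearmost 6 mm is a flange of 46 mm diameter, so a pinch across it (along manifold y) pulls back against the flange.
- nozzleA: Nozzle that starts locked in coupler A ; may be absent. Filling nozzle, 126 mm long, 0.16 kg. Origin in the middle of its white square body (60 x 24 x 24 mm), x along it towards the thin steel spout (ends at x = +64 mm); the other end is a steel plug of 18 mm diameter with a groove (ends at x = -62 mm). May lie on any of the body's four sides, origin then 12 mm above what it lies on.
- nozzleA_tip (a point): Tip of the spout of nozzle A, 64 mm from the origin.
- nozzleB: Nozzle that starts locked in coupler B ; may be absent. Filling nozzle, 126 mm long, 0.16 kg. Origin in the middle of its white square body (60 x 24 x 24 mm), x along it towards the thin steel spout (ends at x = +64 mm); the other end is a steel plug of 18 mm diameter with a groove (ends at x = -62 mm). May lie on any of the body's four sides, origin then 12 mm above what it lies on.
- nozzleB_tip (a point): Tip of the spout of nozzle B, 64 mm from the origin.
- nozzleC: Nozzle that starts locked in coupler C ; may be absent. Filling nozzle, 126 mm long, 0.16 kg. Origin in the middle of its white square body (60 x 24 x 24 mm), x along it towards the thin steel spout (ends at x = +64 mm); the other end is a steel plug of 18 mm diameter with a groove (ends at x = -62 mm). May lie on any of the body's four sides, origin then 12 mm above what it lies on.
- nozzleC_tip (a point): Tip of the spout of nozzle C, 64 mm from the origin.
- nozzleD: The nozzle lying loose on the counter at the start, any way round. Filling nozzle, 126 mm long, 0.16 kg. Origin in the middle of its white square body (60 x 24 x 24 mm), x along it towards the thin steel spout (ends at x = +64 mm); the other end is a steel plug of 18 mm diameter with a groove (ends at x = -62 mm). May lie on any of the body's four sides, origin then 12 mm above what it lies on.
- nozzleD_tip (a point): Tip of the spout of nozzle D, 64 mm from the origin.
- tray: Fixed steel washing tray, 158 (x) by 216 mm (y). Origin on the counter under its centre, z up. Four lanes along x, 40 mm wide, at y = -84, -28, +28, +84 mm; floor 3 mm, ridges 10 mm above the counter, so a nozzle in a lane has its origin 15 mm up. Inside x = -75 to +75 mm. Low end wall (10 mm) at -x, high splash wall (38 mm, lip folded outward) at +x, where the spouts must point.
- bottle: Amber bottle, 56 mm diameter, 130 mm high, bystander; origin at the centre of its underside.
- jar: White jar, 64 mm diameter, 55 mm high, bystander; origin at the centre of its underside.
- carton: White and orange carton lying flat, 130 x 60 x 30 mm, bystander; origin at the centre of its underside.
- valve (a joint): Supply toggle lever, in rad: near 0 (up to 0.2) it leans to the -x side of its base and the supply is on; fully over to the +x side, at 1.2, it is off. It stays where it is left; about 1 N at the ball moves it.
- valve_tip (a point): Centre of the black ball (26 mm diameter) at the end of the supply lever. The lever is 80 mm long from its pivot, which lies 22 mm above the counter over the base's origin; the ball swings from x = -45 mm through the top (102 mm up) to x = +45 mm of the base, 88 mm up at both ends.
- valve_base: Grey fixed base of the supply lever, 70 (x) x 50 (y) x 25 mm. Origin at the centre of its underside, x is the direction in which the lever is thrown to off.

How it is judged:
By the outcome, as a careful person would: the job done as asked, in the order asked, and still so for the second after the job is handed in, with the robot touching nothing.
Of nozzleA, nozzleB, nozzleC only 2 to 3 are there at a start; the rules pass over those that are not, and their reading is None.
At some moment in a run one of nozzleD may be knocked a few centimetres aside while the robot is not near it.
Once in a run the grip may slacken for a moment while it holds something.
It also fails if it takes over 210 s, if anything falls off the work surface, if the arm or the gripper's body presses on something with over 40 N, if the wrist force passes 120 N, or if a joint passes its speed limit or range.

### The arm

A 6-joint arm with a two-finger parallel gripper is mounted at the origin on the work surface. World frame = base frame: x ahead of the robot, y to its left, z up, the work surface at z = 0. Lengths are in m, angles in rad, forces in N, time in s.
With the tool pointing down it reaches from about 0.35 to 0.975 m from the base axis. Payload 4.9 kg.
Tool frame: the origin (TCP) lies at the very end of the fingers, on their centre line; the grasp point (between the pads) lies 19 mm behind it; z points along the fingers, y is the line along which they close (so a half turn about z gives the same grasp; the last joint's range is limited). The gripper opens to 85 mm and grips with 20 to 120 N. Pads are 22 mm wide; open, the fingers measure 114 mm over their backs; the gripper's body (76 mm by 85 mm) begins 54 mm behind the grasp point. The pads swing forward as they close: fully open they stand 13 mm farther back than shut.
Start: joints at [1.219, 0.053, 1.613, -0, 1.476, -0.119], TCP at [0.144, 0.608, 0.231] pointing down, gripper open.
Joint ranges: [-3.01, 3.01], [-1.01, 2.22], [0.06, 2.58], [-1.02, 4.17], [0.09, 2.62], [-3.14, 3.14]. Speed limits (rad/s): [2.57, 2.57, 3.14, 3.14, 3.14, 3.14].

### API

Orientations are given as a unit quaternion [w, x, y, z].
In Python, from plant import * gives the robot as it stands.
- The arm moves only by the tool jog_arm, never from a script. Its argument "moves" is a list that holds one entry, the list of rows, each a list of 7 numbers: the finger opening in cm, from 0 to 8.54, then the shift along the tool's x, y, z in cm, then the turn, a rotation vector about the tool's x, y, z in rad. A call has 1 to 20 rows; each row shifts and turns the commanded pose from where the row before left it, along the tool's axes as they then stand; what a row does not reach is not made up. A row lasts 1/12 s, in which the tool goes at most 41.7 mm and 7.16 degrees, less where a joint would pass 70% of its speed; a pose out of reach is approached as far as the arm can. A call is refused whole if a number of a shift passes 4.17 or a number of a turn 0.125, either way. A call with a gripper value outside its range is refused whole. The fingers move at their own pace and stop on an object; the grip force is fixed at half the most. Time passes only in rows, so rows that do not move let the fingers close. It gives the time, the measured TCP pose, the force, the opening and the grip force at its end, in the units of the state.
- state(): the state, without advancing time (a new reading comes with each control period).
- grab_frame(name): name is "side" or "top" or "wrist"; returns a dict with "color" (400x640x3 uint8, blue, green, red), "depth" (400x640 float32, m along the optical axis (not along the pixel's ray), 0 where there is no reading), "fx", "fy", "cx", "cy" (pixels), "k1" (the pictures are not rectified: a ray, as slopes to the right and down, at radius r is drawn at 1 + k1 r^2 times it, then the intrinsics apply), "R" (3x3) and "t" (3): a world point X has camera coordinates R X + t. Camera axes: x right, y down, z forward; pixel columns grow to the right and rows downward; lengths in m; the calibration is good to about 2 mm. A picture is of the moment at which its call begins.
- job_done(): hands the job in; it is judged then, once.
Trained networks look in a picture, given as the dict that the camera call returned (one of the last four; its "shot" number tells which), for a name from the list of things; names that differ only in an ending like _2 or _b are one class to them, and where a whole thing is asked for, a point or a joint stands for the part that bears it (a point fixed in the world has none). Each returns a list of dicts, best first, with "p" (0 to 1); they miss things now and then, are a little off and sometimes report something else, mostly with a low value. They report only what shows in the picture. A call takes as long as a camera call.
- recognise(name, picture): "rect" ([centre column, centre row, width, height] in pixels, round what is visible of it).
- regions_of(name, picture): "pixels" (400x640 bool, what is visible of it) and "rect" ([centre column, centre row, width, height] in pixels, round what is visible of it).
The state is a dict: "time": time; "joint_pos": joint angles; "joint_vel": joint speeds; "joint_efforts": joint torques, N m; "tool_pos": TCP position; "tool_rot": TCP orientation; "contact_force": force on the tool from outside, world axes, zero at the start; "ft_torque": the same for the moment, N m; "gripper_width": opening from 0.0 (shut) to 1.0 (fully open); "grasp_force": force on a finger pad.
Only numpy, scipy, OpenCV 4.12 (cv2) and the standard library are available. Lean on these libraries where they do the work, as an engineer would, in place of code of your own. Each camera call takes 0.05 s, during which the arm holds its last target. There are 200 camera calls.

## Working session

There is one attempt and no reset: what is moved stays moved. The work goes in short steps, Python scripts to look and compute and a tool call to move; the robot and the scene stay as the last step left them, time stands still between calls to the robot, and variables do not carry over. Pictures are saved under pics/ and viewed, at most 14 in all, crops included, and the job is handed in when it is done.

Besides the shell and the picture viewer there is one more tool, called as name(argument=value, ...), one argument or row to a line, values as JSON. jog_arm: Moves the arm, as the interface text tells. Its arguments: {"type":"object","properties":{"moves":{"type":"array"}},"required":["moves"]}

```bash
ls; mkdir -p pics; python3 - <<'E'
from plant import *
import cv2,numpy as np
s=state();print({k:np.round(v,3).tolist() for k,v in s.items()})
for n in("top","side"):
    f=grab_frame(n);cv2.imwrite(f"pics/{n}0.png",f["color"]);print(n,f["fx"],f["fy"],f["cx"],f["cy"],f["k1"],f["R"].round(3).tolist(),f["t"].round(3).tolist())
E
```

```text
pics
{'time': 0.0, 'joint_pos': [1.219, 0.053, 1.614, -0.0, 1.476, -0.119], 'joint_vel': [0.002, -0.003, 0.0, 0.0, -0.0, 0.001], 'joint_efforts': [-0.003, -39.37, -37.017, -0.0, 0.007, 0.0], 'tool_pos': [0.144, 0.608, 0.23], 'tool_rot': [-0.0, 0.116, 0.993, -0.001], 'contact_force': [-0.434, 0.521, -0.165], 'ft_torque': [0.006, 0.015, 0.031], 'grasp_force': 0.0, 'gripper_width': 0.999}
top 510.6348839975414 510.6348839975414 315.43761310936895 200.9467179460181 -0.1178644334898798 [[0.024, -1.0, 0.013], [-0.993, -0.025, -0.117], [0.117, -0.01, -0.993]] [0.048, 0.59, 1.403]
side 506.3046110402664 506.3046110402664 309.31125336206554 201.18848323780415 0.01570191784887496 [[-0.956, -0.293, -0.018], [-0.212, 0.732, -0.648], [0.203, -0.615, -0.762]] [0.564, 0.128, 1.614]
```

View pics/top0.png

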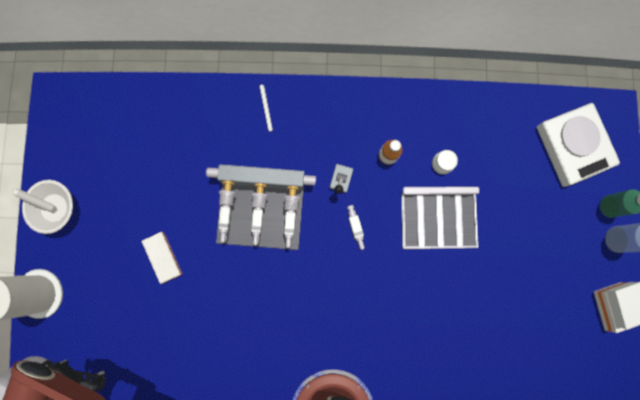

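View pics/side0.png

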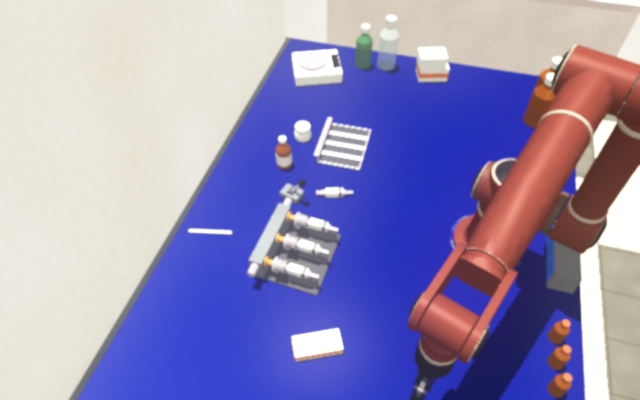

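The top view shows three nozzles on the manifold at (260,205), the lever at (340,180) with its ball at (337,192), and the loose nozzle at (356,228). The tray is at (440,218) with its splash wall at row 190. The bottle is at (391,152), the jar at (445,161) and the carton at (161,258). The side view agrees.

```bash
cat > h.py <<'E'
from plant import *
import cv2,numpy as np
from scipy.spatial.transform import Rotation as Ro
def rays(f):
    v,u=np.mgrid[0:400,0:640].astype(float)
    K=np.array([[f["fx"],0,f["cx"]],[0,f["fy"],f["cy"]],[0,0,1.]])
    p=cv2.undistortPoints(np.stack([u,v],-1).reshape(-1,1,2),K,np.array([f["k1"],0,0,0.])).reshape(400,640,2)
    return np.dstack([p,np.ones((400,640))])
def cloud(f):
    return (rays(f)*f["depth"][...,None]-f["t"])@f["R"]      # world, per pixel
def plane(f,z):
    d=rays(f)@f["R"]; o=-f["R"].T@f["t"]
    return o+d*((z-o[2])/d[...,2])[...,None]
def project(f,X):
    K=np.array([[f["fx"],0,f["cx"]],[0,f["fy"],f["cy"]],[0,0,1.]])
    return cv2.projectPoints(np.atleast_2d(X).astype(float),cv2.Rodrigues(f["R"])[0],f["t"],K,np.array([f["k1"],0,0,0.]))[0].reshape(-1,2)
def rect(P):
    c,s,a=cv2.minAreaRect(P[:,:2].astype(np.float32)); return np.round(c,4),np.round(s,4),round(a,1)
E
python3 - <<'E'
from h import *
for cam in("top","side"):
    f=grab_frame(cam);C=cloud(f)
    for n in("manifold","tray","nozzleD","nozzleA","sleeveA","valve","valve_base","bottle","jar","carton"):
        for r in regions_of(n,f)[:4]:
            if r["p"]<.3: continue
            m=r["pixels"]&(f["depth"]>0);P=C[m]
            print(cam,n,round(r["p"],2),np.round(r["rect"]).tolist(),m.sum(),"rect",*[x.tolist() if hasattr(x,'tolist') else x for x in rect(P)],"z",np.percentile(P[:,2],[2,50,98]).round(3).tolist())
E
```

```text
top manifold 0.86 [263.0, 207.0, 108.0, 86.0] 5671 rect [0.5662, 0.2202] [0.2987, 0.2146] 86.4 z [0.003, 0.012, 0.089]
top manifold 0.44 [226.0, 222.0, 7.0, 35.0] 264 rect [0.5194, 0.3129] [0.0246, 0.0972] 86.7 z [0.059, 0.073, 0.08]
top tray 0.87 [439.0, 218.0, 80.0, 62.0] 4472 rect [0.5538, -0.2988] [0.2265, 0.1759] 89.9 z [-0.003, 0.005, 0.04]
top tray 0.64 [342.0, 186.0, 10.0, 19.0] 79 rect [0.6291, -0.0044] [0.0217, 0.0481] 62.0 z [0.043, 0.097, 0.105]
top tray 0.61 [257.0, 226.0, 11.0, 39.0] 275 rect [0.5148, 0.2227] [0.0247, 0.0995] 87.9 z [0.056, 0.073, 0.08]
top tray 0.36 [262.0, 208.0, 111.0, 83.0] 5933 rect [0.5699, 0.2267] [0.3179, 0.2313] 88.3 z [0.001, 0.012, 0.089]
top nozzleA 0.8 [225.0, 223.0, 7.0, 36.0] 248 rect [0.5192, 0.3131] [0.0243, 0.0964] 87.4 z [0.064, 0.073, 0.08]
top nozzleA 0.71 [339.0, 187.0, 10.0, 13.0] 82 rect [0.6291, -0.0044] [0.0217, 0.0481] 62.0 z [0.043, 0.097, 0.105]
top sleeveA 0.6 [228.0, 198.0, 14.0, 12.0] 169 rect [0.5887, 0.3164] [0.05, 0.0354] 81.8 z [0.067, 0.078, 0.087]
top valve 0.58 [164.0, 256.0, 40.0, 47.0] 1101 rect [0.4174, 0.4979] 
[... 1422 characters left out ...]
.078]
side valve 0.45 [306.0, 184.0, 6.0, 7.0] 52 rect [0.6297, -0.0183] [0.0243, 0.0776] 34.5 z [0.064, 0.095, 0.103]
side valve_base 0.54 [292.0, 192.0, 25.0, 23.0] 328 rect [0.6549, -0.0106] [0.0778, 0.0909] 31.9 z [0.003, 0.025, 0.1]
side bottle 0.72 [282.0, 155.0, 12.0, 30.0] 444 rect [0.7477, -0.1864] [0.0613, 0.1548] 23.0 z [-0.001, 0.069, 0.13]
side bottle 0.57 [333.0, 194.0, 40.0, 11.0] 238 rect [0.5202, -0.054] [0.1196, 0.0394] 28.1 z [-0.0, 0.019, 0.028]
side jar 0.62 [304.0, 132.0, 14.0, 24.0] 303 rect [0.7229, -0.3369] [0.0628, 0.1358] 17.6 z [-0.003, 0.041, 0.061]
side carton 0.78 [318.0, 344.0, 50.0, 30.0] 1212 rect [0.4157, 0.4928] [0.136, 0.0674] 27.0 z [0.002, 0.029, 0.035]
```

```bash
python3 - <<'E'
from h import *
f=grab_frame("top");C=cloud(f)
cv2.imwrite("pics/crop1.png",cv2.resize(f["color"][130:270,195:495],(800,373),interpolation=cv2.INTER_CUBIC))
def box(x0,x1,y0,y1,z0,z1):
    return C[(C[...,0]>x0)&(C[...,0]<x1)&(C[...,1]>y0)&(C[...,1]<y1)&(C[...,2]>z0)&(C[...,2]<z1)]
for nm,b in dict(block=(.6,.72,.09,.34,.079,.095),plate=(.42,.72,.05,.38,.005,.014),traywall=(.6,.66,-.45,-.15,.03,.045),trayall=(.4,.66,-.45,-.15,.006,.05),nozA=(.46,.6,.29,.35,.066,.079),nozB=(.46,.6,.2,.25,.066,.079),nozC=(.46,.6,.1,.16,.066,.079),D=(.4,.6,-.12,0,.012,.03),base=(.58,.72,-.06,.06,.018,.03),ball=(.55,.72,-.06,.06,.05,.12)).items():
    P=box(*b);print(nm,len(P),*[np.asarray(x).tolist() for x in rect(P)],"med",np.median(P,0).round(4).tolist(),"rows max z",P[P[:,2].argmax()].round(3).tolist())
E
```

```text
block 1327 [0.6348, 0.2146] [0.2482, 0.0755] 87.8 med [0.6493, 0.2165, 0.0849] rows max z [0.603, 0.3, 0.095]
plate 2971 [0.5695, 0.2141] [0.3281, 0.2978] 89.7 med [0.5379, 0.2081, 0.0083] rows max z [0.592, 0.252, 0.014]
traywall 410 [0.6279, -0.2951] [0.0165, 0.2172] 1.0 med [0.6279, -0.3026, 0.0377] rows max z [0.621, -0.24, 0.045]
trayall 2127 [0.5279, -0.2993] [0.2938, 0.2546] 88.2 med [0.5634, -0.2951, 0.01] rows max z [0.625, -0.203, 0.047]
nozA 337 [0.5342, 0.3107] [0.0368, 0.1319] 89.3 med [0.5419, 0.3123, 0.0733] rows max z [0.585, 0.31, 0.079]
nozB 359 [0.5326, 0.2198] [0.1343, 0.0395] 0.7 med [0.5415, 0.2222, 0.0738] rows max z [0.506, 0.211, 0.079]
nozC 353 [0.5311, 0.1265] [0.1372, 0.0414] 2.0 med [0.5355, 0.1319, 0.0736] rows max z [0.5, 0.132, 0.079]
D 297 [0.5205, -0.0546] [0.1258, 0.0244] 16.3 med [0.5243, -0.0536, 0.0223] rows max z [0.507, -0.054, 0.03]
base 281 [0.6398, -0.0091] [0.0618, 0.1159] 89.3 med [0.6669, -0.0143, 0.0246] rows max z [0.631, -0.021, 0.03]
ball 85 [0.6268, 0.0014] [0.0394, 0.0243] 0.6 med [0.6198, 0.0004, 0.0981] rows max z [0.617, 0.003, 0.107]
```

View pics/crop1.png

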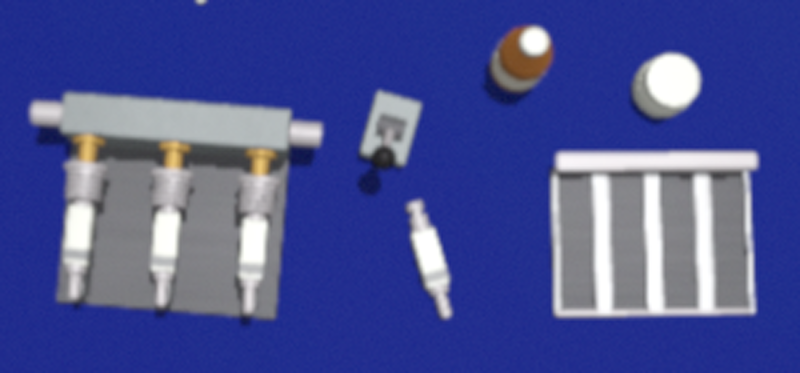

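```bash
python3 - <<'E'
from h import *
f=grab_frame("top");C=cloud(f);hsv=cv2.cvtColor(f["color"],cv2.COLOR_BGR2HSV)
roi=np.zeros((400,640),bool);roi[160:205,325:360]=1
notblue=roi&~((hsv[...,0]>100)&(hsv[...,0]<130)&(hsv[...,1]>120))
g=f["color"].astype(int).max(2)
dark=roi&(g<70)
P=plane(f,.025)
lite=notblue&(g>110)
print("base",*rect(P[lite]),lite.sum())
for z in(.088,.095):
    Q=plane(f,z)
    n,l,st,ce=cv2.connectedComponentsWithStats(dark.astype(np.uint8))
    for i in range(1,n):
        if st[i,4]>5: print(z,"dark",st[i].tolist(),Q[l==i].mean(0).round(4),np.median(C[l==i],0).round(3))
for n in("valve_base","valve_tip"):
    for r in recognise(n,f)[:3]:print(n,round(r["p"],2),r["rect"])
E
```

```text
base [ 0.659  -0.0095] [0.0533 0.0743] 75.4 429
0.088 dark [334, 186, 9, 7, 49] [0.616 0.002 0.088] [0.615 0.003 0.1  ]
0.095 dark [334, 186, 9, 7, 49] [0.615  0.0023 0.095 ] [0.615 0.003 0.1  ]
valve_base 0.63 [342.2, 180.1, 22.8, 24.1]
valve_base 0.44 [444.7, 163.2, 25.6, 23.7]
valve_tip 0.62 [341.2, 184.4, 13.7, 16.1]
valve_tip 0.5 [355.2, 225.9, 18.3, 42.6]
valve_tip 0.43 [264.1, 206.8, 108.5, 86.0]
```

jog_arm(
  moves=[
    [[0,-4,0,0,0,0,0],[0,-4,0,0,0,0,0],[0,-4,0,0,0,0,0],[0,-4,0,0,0,0,0],[0,-4,-3,0,0,0,0],[0,-4,-4,0,0,0,0],[0,0,-4,0,0,0,0],[0,0,-4,0,0,0,0],[0,0,-4,0,0,0,0],[0,0,-4,0,0,0,0],[0,0,-4,0,0,0,0],[0,0,-4,0,0,0,0],[0,0,-4,0,0,0,0],[0,0,-4,0,0,0,0],[0,0,-4,0,0,0,0],[0,0,-4,0,0,0,0],[0,0,-4,0,0,0,0],[0,0,0,0,0,0,0]],
  ],
)

```text
time: 2.9
tool_pos: [0.2528, 0.0712, 0.2293]
tool_rot: [-0.005, 0.125, 0.992, -0.003]
contact_force: [1.5, 0.6, -0.7]
gripper_width: -0.002
grasp_force: 0.0
```

jog_arm(
  moves=[
    [[0,-3,0.3,0,0,0,0],[0,-3,0.3,0,0,0,0],[0,-3,0.3,0,0,0,0],[0,-3,0.3,0,0,0,0],[0,-3,0.3,0,0,0,0],[0,-3,0.3,0,0,0,0],[0,-3,0.3,0,0,0,0],[0,-3,0.2,0,0,0,0],[0,-3,0,0,0,0,0],[0,-3,0,0,0,0,0],[0,0,0,0,0,0,0],[0,0,0,0,0,0,0]],
  ],
)

```text
time: 3.9
tool_pos: [0.5502, 0.0308, 0.2299]
tool_rot: [-0.003, 0.116, 0.993, -0.001]
contact_force: [-1.2, 1.5, 0.7]
gripper_width: -0.001
grasp_force: 0.0
```

```bash
python3 - <<'E'
from h import *
f=grab_frame("wrist");cv2.imwrite("pics/w1.png",f["color"]);s=state()
print(s["tool_pos"],s["tool_rot"],s["joint_pos"]);print((-f["R"].T@f["t"]),f["R"][2])
print(project(f,[[.6155,.0018,.088],[.659,-.0095,.025]]))
E
```

```text
[0.54943562 0.03099986 0.23022309] [-2.51639947e-03  1.16000146e-01  9.93245707e-01 -7.74683722e-04] [-7.81882677e-02 -1.21591409e-01  1.78473135e+00 -1.36184862e-03
  1.48354093e+00 -1.41633789e+00]
[0.46821727 0.05111742 0.37301016] [ 0.31135441 -0.07579496 -0.94726636]
[[310.16899339 261.29093728]
 [312.12574398 269.47174943]]
```

View pics/w1.png

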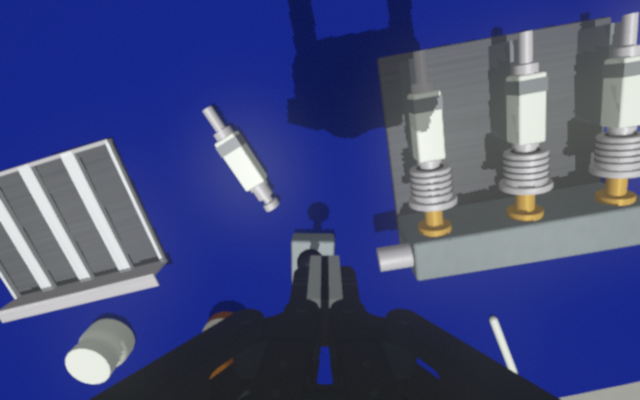

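The wrist view shows the ball under the fingertips at (308,258), where I projected it. It also shows the loose nozzle with its spout at (208,112), away from the splash wall, and three connected nozzles.

jog_arm(
  moves=[
    [[0,-0.6,-0.6,3.5,0,0,0],[0,-0.6,-0.6,4,0,0,0],[0,-1,0,4,0,0,0],[0,-1,0,4,0,0,0],[0,0,0,0,0,0,0],[0,-1.5,0,0,0,0,0],[0,-1.5,0,0,0,0,0],[0,-1.5,0,0,0,0,0],[0,-1.5,0,0,0,0,0],[0,-1.5,0,0,0,0,0],[0,-1,0,0,0,0,0],[0,-1,0,0,0,0,0],[0,-0.5,0,0,0,0,0],[0,0,0,0,0,0,0]],
  ],
)

```text
time: 5.12
tool_pos: [0.6756, -0.0116, 0.078]
tool_rot: [-0.0, 0.116, 0.993, -0.001]
contact_force: [0.3, -0.4, -0.1]
gripper_width: -0.002
grasp_force: 0.0
```

jog_arm(
  moves=[
    [[0,-0.3,0,0,0,0,0],[0,-0.2,0,0,0,0,0],[0,-0.1,0,0,0,0,0],[0,0,0,0,0,0,0]],
  ],
)

```text
time: 5.45
tool_pos: [0.6799, -0.0129, 0.0755]
tool_rot: [-0.003, 0.116, 0.993, -0.001]
contact_force: [-2.6, 0.7, 2.1]
gripper_width: -0.0
grasp_force: 1.8
```

```bash
python3 - <<'E'
from h import *
f=grab_frame("top");C=cloud(f);hsv=f["color"].astype(int).max(2)
cv2.imwrite("pics/t2.png",cv2.resize(f["color"][130:230,290:410],(720,600),interpolation=cv2.INTER_CUBIC))
s=state();print(s["tool_pos"],s["contact_force"])
E
```

```text
[ 0.67991849 -0.01294935  0.07544075] [-2.59533308  0.95531526  3.05802829]
```

View pics/t2.png

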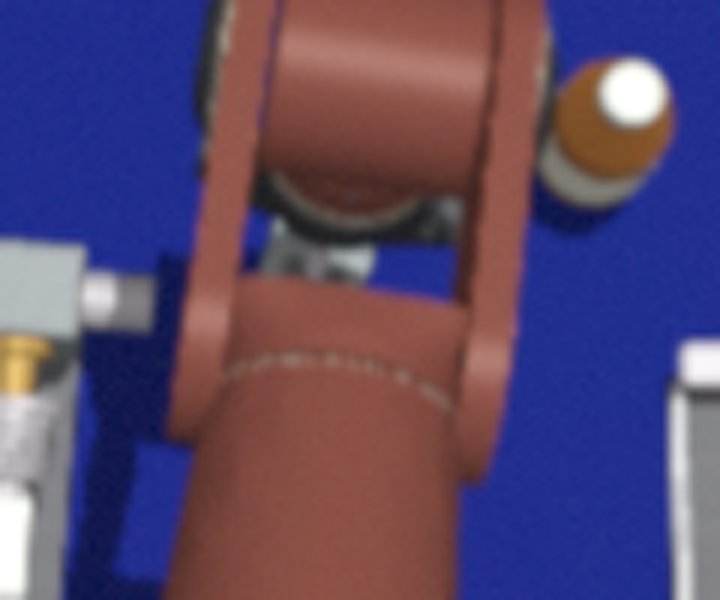

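The arm hides the lever from above. There is contact force now, so I push a little more until the stop shows.

jog_arm(
  moves=[
    [[0,-0.2,0,0,0,0,0],[0,0,0,0,0,0,0]],
  ],
)

```text
time: 5.67
tool_pos: [0.6802, -0.013, 0.0753]
tool_rot: [-0.005, 0.116, 0.993, -0.001]
contact_force: [-11.1, 2.8, 8.3]
gripper_width: 0.002
grasp_force: 5.7
```

jog_arm(
  moves=[
    [[0,-0.2,0,0,0,0,0],[0,0,0,0,0,0,0]],
  ],
)

```text
time: 5.83
tool_pos: [0.6804, -0.0131, 0.0752]
tool_rot: [-0.008, 0.116, 0.993, -0.001]
contact_force: [-16.7, 3.6, 12.7]
gripper_width: 0.002
grasp_force: 9.1
```

jog_arm(
  moves=[
    [[0,2,0,0,0,0,0],[0,3,0,-2,0,0,0],[8.5,2,2,-4,0,0,0],[8.5,2,4,-4,0,0,0],[8.5,1,4,-4,0,0,0],[8.5,0,4,-4,0,0,0],[8.5,0,4,-4,0,0,0],[8.5,0,4,-2,0,0,0],[8.5,0,3,0,0,0,0],[8.5,0,0,0,0,0,0],[8.5,0,0,0,0,0,0]],
  ],
)

```text
time: 6.75
tool_pos: [0.6458, 0.2024, 0.2635]
tool_rot: [-0.001, 0.115, 0.993, -0.001]
contact_force: [-0.6, -1.2, 0.7]
gripper_width: 0.996
grasp_force: 0.0
```

```bash
python3 - <<'E'
from h import *
f=grab_frame("wrist");cv2.imwrite("pics/w2.png",f["color"]);s=state()
print(s["tool_pos"],s["tool_rot"],(-f["R"].T@f["t"]))
C=cloud(f);np.save("C.npy",C)
for b in((.6,.75,.05,.38,.079,.092),(.4,.66,-.45,-.15,.033,.043),(.6,.75,-.1,.08,.06,.11),(.59,.75,-.1,.05,.02,.03)):
    m=(C[...,0]>b[0])&(C[...,0]<b[1])&(C[...,1]>b[2])&(C[...,1]<b[3])&(C[...,2]>b[4])&(C[...,2]<b[5]);
    if m.sum()>5:print(m.sum(),*rect(C[m]),np.median(C[m],0).round(4))
for n in("nozzleA","sleeveA","tray"):
    for r in regions_of(n,f)[:5]:
        P=C[r["pixels"]&(f["depth"]>0)];print(n,round(r["p"],2),np.round(r["rect"]).tolist(),*rect(P),np.percentile(P[:,2],[2,50,98]).round(3))
E
```

```text
[0.64550246 0.20116199 0.26280387] [-0.00192486  0.11570442  0.99328108 -0.00121595] [0.56339536 0.22257014 0.40637362]
9984 [0.6342 0.2167] [0.2963 0.0752] 88.0 [0.6473 0.2208 0.085 ]
170 [ 0.6239 -0.1945] [0.0164 0.02  ] 2.8 [ 0.6246 -0.192   0.0377]
1012 [0.6679 0.0262] [0.031  0.1315] 33.2 [ 0.6904 -0.0121  0.0849]
1621 [ 0.6572 -0.0078] [0.0504 0.0695] 75.4 [ 0.6467 -0.0011  0.0248]
nozzleA 0.7 [412.0, 36.0, 38.0, 71.0] [0.5363 0.3208] [0.0427 0.0636] 86.7 [0.056 0.074 0.076]
nozzleA 0.68 [341.0, 108.0, 296.0, 216.0] [0.5952 0.2227] [0.3396 0.2404] 76.0 [0.007 0.028 0.086]
sleeveA 0.77 [422.0, 92.0, 49.0, 47.0] [0.5864 0.3129] [0.05   0.0444] 78.6 [0.063 0.079 0.085]
tray 0.92 [17.0, 194.0, 34.0, 80.0] [ 0.5863 -0.2082] [0.0913 0.0464] 1.2 [0.    0.004 0.039]
tray 0.26 [141.0, 252.0, 37.0, 66.0] [ 0.7148 -0.0506] [0.0425 0.1358] 38.3 [-0.     0.085  0.101]
```

View pics/w2.png

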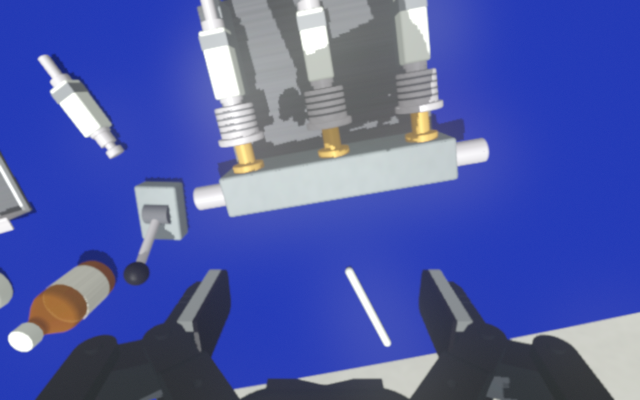

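The lever now leans fully over, with its ball at (137,272). The manifold block runs from about (225,190) to (457,160).

```bash
python3 - <<'E'
from h import *
C=np.load("C.npy");P=C.reshape(-1,3)
m=(P[:,2]>.081)&(P[:,2]<.089)&(P[:,0]>.61)&(P[:,0]<.72)&(P[:,1]>.06)&(P[:,1]<.36);Q=P[m]
ys=np.arange(.10,.325,.005);B=[];F=[]
for y in ys:
    q=Q[(Q[:,1]>y)&(Q[:,1]<y+.005)&(Q[:,0]>.622)]
    if len(q)>10:B.append((y+.0025,np.percentile(q[:,0],98.5),np.percentile(q[:,0],1.5)))
B=np.array(B);print(B.round(4).tolist())
pb=np.polyfit(B[:,0],B[:,1],1);pf=np.polyfit(B[:,0],B[:,2],1);print("back",pb,"front",pf)
# shape: ends
a=np.arctan(pb[0]);print("yaw of y axis slope (deg)",np.degrees(np.arctan(pb[0])),np.degrees(np.arctan(pf[0])))
th=-np.arctan(pb[0]) # manifold y axis=( -sin th, cos th)
u=np.array([np.cos(th),np.sin(th)]);v=np.array([-np.sin(th),np.cos(th)])
U=Q[:,:2]@u;V=Q[:,:2]@v
w=U>np.percentile(U,50)
h,e=np.histogram(V,bins=np.arange(.05,.40,.004));print(dict(zip(e.round(3).tolist(),h.tolist())))
# nozzle bodies: flat top z~.074
for y0 in(.13,.222,.313):
    k=(P[:,2]>.0715)&(P[:,2]<.0765)&(P[:,0]>.50)&(P[:,0]<.575)&(abs(P[:,1]-y0)<.03);k=P[k]
    print("noz",len(k),*rect(k),np.polyfit(k[:,0],k[:,1],1))
E
```

```text
[[0.1025, 0.6625, 0.6227], [0.1075, 0.6623, 0.6226], [0.1125, 0.6627, 0.6228], [0.1175, 0.6634, 0.623], [0.1225, 0.6636, 0.6233], [0.1275, 0.6639, 0.6238], [0.1325, 0.6639, 0.624], [0.1375, 0.6645, 0.6243], [0.1425, 0.6648, 0.6245], [0.1475, 0.6649, 0.6248], [0.1525, 0.665, 0.625], [0.1575, 0.665, 0.6255], [0.1625, 0.6657, 0.6255], [0.1675, 0.6662, 0.6259], [0.1725, 0.6664, 0.6263], [0.1775, 0.6665, 0.6264], [0.1825, 0.667, 0.6267], [0.1875, 0.6673, 0.6269], [0.1925, 0.6675, 0.6273], [0.1975, 0.6677, 0.6273], [0.2025, 0.6677, 0.6278], [0.2075, 0.6677, 0.6281], [0.2125, 0.6684, 0.6282], [0.2175, 0.6688, 0.6284], [0.2225, 0.669, 0.6289], [0.2275, 0.6693, 0.6289], [0.2325, 0.6697, 0.6292], [0.2375, 0.6697, 0.6295], [0.2425, 0.67, 0.6298], [0.2475, 0.6704, 0.6304], [0.2525, 0.6706, 0.6304], [0.2575, 0.6706, 0.6306], [0.2625, 0.6714, 0.631], [0.2675, 0.6716, 0.6314], [0.2725, 0.6719, 0.6315], [0.2775, 0.672, 0.6316], [0.2825, 0.6724, 0.6321], [0.2875, 0.6725, 0.6322], [0.2925, 0.6729, 0.6323], [0.2975, 0.673, 0.6326], [0.3025, 0.6731, 0.6328], [0.3075, 0.6732, 0.633], [0.3125, 0.6737, 0.6
[... 662 characters left out ...]
6: 164, 0.23: 166, 0.234: 164, 0.238: 167, 0.242: 167, 0.246: 167, 0.25: 169, 0.254: 169, 0.258: 166, 0.262: 167, 0.266: 167, 0.27: 171, 0.274: 170, 0.278: 170, 0.282: 167, 0.286: 172, 0.29: 172, 0.294: 168, 0.298: 173, 0.302: 172, 0.306: 171, 0.31: 174, 0.314: 168, 0.318: 178, 0.322: 173, 0.326: 173, 0.33: 173, 0.334: 173, 0.338: 172, 0.342: 175, 0.346: 176, 0.35: 177, 0.354: 177, 0.358: 170, 0.362: 168, 0.366: 46, 0.37: 0, 0.374: 0, 0.378: 0, 0.382: 0, 0.386: 0, 0.39: 0, 0.394: 0}
noz 1676 [0.5376 0.1301] [0.0749 0.0342] 0.7 [-0.01128119  0.13929596]
noz 1915 [0.5374 0.2199] [0.0748 0.0339] 0.1 [-0.05333708  0.25075099]
noz 1845 [0.5404 0.3099] [0.0691 0.0339] 0.1 [-0.06087255  0.34388456]
```

```bash
cat >> h.py <<'E'
th=-.0533;O=np.array([.5767,.2199])
def man(P):  # world -> manifold xy
    c,s=np.cos(th),np.sin(th);d=P[...,:2]-O
    return np.stack([d[...,0]*c+d[...,1]*s,-d[...,0]*s+d[...,1]*c],-1)
def world(x,y):
    c,s=np.cos(th),np.sin(th);return O+[x*c-y*s,x*s+y*c]
E
python3 - <<'E'
from h import *
C=np.load("C.npy").reshape(-1,3);M=man(C)
for n,y in zip("ABC",(.09,0,-.09)):
    k=abs(M[:,1]-y)<.006
    print(n,[(int(x*1000),round(np.median(C[k&(abs(M[:,0]-x)<.0015),2])*1000)) for x in np.arange(-.09,.06,.003) if (k&(abs(M[:,0]-x)<.0015)).sum()>3])
    for a,b,lo in((-.045,-.03,.066),(-.012,.008,.066),(.013,.018,.066)):
        q=M[(abs(M[:,1]-y)<.035)&(M[:,0]>a)&(M[:,0]<b)&(C[:,2]>lo)]
        if len(q): print("  ",a,b,np.percentile(q[:,1],[1,50,99]).round(4))
E
```

```text
A [(-71, 75), (-68, 74), (-65, 74), (-62, 74), (-59, 74), (-56, 75), (-53, 74), (-50, 74), (-47, 74), (-44, 74), (-41, 74), (-38, 74), (-35, 74), (-32, 74), (-29, 74), (-26, 74), (-23, 74), (-20, 72), (-17, 71), (-14, 70), (-11, 81), (-8, 81), (-5, 80), (-2, 81), (0, 81), (3, 81), (6, 80), (9, 81), (12, 80), (15, 81), (18, 84), (21, 84), (24, 70), (27, 70), (30, 69), (33, 69), (36, 69), (39, 69), (42, 69), (45, 70), (48, 77), (51, 78), (54, 85), (57, 85)]
   -0.045 -0.03 [0.0776 0.0888 0.1016]
   -0.012 0.008 [0.0711 0.086  0.1062]
   0.013 0.018 [0.0688 0.0861 0.1091]
B [(-90, 72), (-87, 71), (-83, 72), (-80, 73), (-77, 74), (-74, 74), (-71, 74), (-68, 74), (-65, 74), (-62, 74), (-59, 74), (-56, 74), (-53, 74), (-50, 74), (-47, 74), (-44, 75), (-41, 74), (-38, 74), (-35, 74), (-32, 74), (-29, 74), (-26, 74), (-23, 74), (-20, 73), (-17, 72), (-14, 71), (-11, 406), (-8, 81), (-5, 80), (-2, 81), (0, 80), (3, 81), (6, 81), (9, 81), (12, 81), (15, 81), (18, 85), (21, 85), (24, 70), (27, 70), (30, 70), (33, 70), (36, 70), (39, 70), (42, 70), (45, 71), (48, 78), (51, 79), (54, 85), (57, 85)]
   -0.045 -0.03 [-0.0116  0.0002  0.0119]
   -0.012 0.008 [-0.0179  0.0003  0.0182]
   0.013 0.018 [-0.0203 -0.      0.0207]
C [(-90, 71), (-87, 72), (-83, 72), (-80, 73), (-77, 74), (-74, 74), (-71, 74), (-68, 75), (-65, 74), (-62, 74), (-59, 74), (-56, 74), (-53, 74), (-50, 74), (-47, 74), (-44, 74), (-41, 74), (-38, 74), (-35, 74), (-32, 74), (-29, 74), (-26, 74), (-23, 73), (-20, 72), (-17, 70), (-14, 70), (-11, 80), (-8, 81), (-5, 80), (-2, 81), (0, 80), (3, 81), (6, 81), (9, 81), (12, 81), (15, 81), (18, 84), (21, 85), (24, 69), (27, 70), (30, 70), (33, 68), (36, 69), (39, 69), (42, 69), (45, 70), (48, 77), (51, 78), (54, 85), (57, 85)]
   -0.045 -0.03 [-0.1011 -0.0886 -0.0781]
   -0.012 0.008 [-0.1064 -0.0862 -0.0716]
   0.013 0.018 [-0.1095 -0.0863 -0.0685]
```

jog_arm(
  moves=[
    [[8.5,0,0,0,0,0,-0.089],[8.5,0,0,0,0,0,-0.09],[8.5,2,3.5,0,0,0,0],[8.5,2,3.5,0,0,0,0],[8.5,2.57,3,0,0,0,0],[8.5,0,0.51,3,0,0,0],[8.5,0,0,4,0,0,0],[8.5,0,0,3,0,0,0],[8.5,0,0,0,0,0,0],[8.5,0,0,0,0,0,0]],
  ],
)

```text
time: 7.78
tool_pos: [0.5838, 0.3079, 0.161]
tool_rot: [-0.004, 0.028, 1.0, -0.002]
contact_force: [0.4, 0.2, 0.5]
gripper_width: 0.996
grasp_force: 0.0
```

```bash
cat >> h.py <<'E'
def now():
    s=state();R=Ro.from_quat(np.roll(s["tool_rot"],-1)).as_matrix();p=np.array(s["tool_pos"])
    print("man",(man(p)*1000).round(1),"z",round(p[2]*1000,1),"az-err",round(np.degrees(np.arctan2(R[1,0],R[0,0])-(np.pi+th))%360,2),"F",np.round(s["contact_force"],1),"j6",round(s["joint_pos"][5],2),"w",round(s["gripper_width"]*85.4,1),round(s["grasp_force"],1),"t",round(s["time"],1))
    return p,R,s
E
python3 -c "
from h import *
now()"
```

```text
man [ 2.4 88.2] z 161.0 az-err 359.9 F [0.4 0.2 0.5] j6 -1.14 w 85.1 0.0 t 7.8
```

jog_arm(
  moves=[
    [[8.5,-0.15,0.15,3.8,0,0,0],[8.5,0,0,4,0,0,0],[8.5,0,0,4,0,0,0],[8.5,0,0,0,0,0,0],[3,0,0,0,0,0,0],[3,0,0,0,0,0,0],[3,0,0,0,0,0,0],[3,0,0,0,0,0,0],[3,0,0,0,0,0,0],[3,0,0,0,0,0,0]],
  ],
)

```text
time: 8.62
tool_pos: [0.5897, 0.3087, 0.0519]
tool_rot: [0.001, 0.027, 1.0, -0.002]
contact_force: [-3.0, -9.2, 10.2]
gripper_width: 0.498
grasp_force: 59.3
```

```bash
python3 -c "
from h import *
now()"
```

```text
man [ 8.2 89.4] z 51.9 az-err 359.96 F [-3.  -9.2 10.2] j6 -1.14 w 42.5 59.3 t 8.6
```

```bash
python3 - <<'E'
from h import *
p,R,s=now()
f=grab_frame("wrist");cv2.imwrite("pics/w3.png",f["color"])
g=grab_frame("side");cv2.imwrite("pics/s3.png",cv2.resize(g["color"][200:330,220:380],(738,600),interpolation=cv2.INTER_CUBIC))
E
```

```text
man [ 8.2 89.4] z 51.9 az-err 359.96 F [-3.  -9.2 10.2] j6 -1.14 w 42.5 59.3 t 8.6
```

View pics/w3.png

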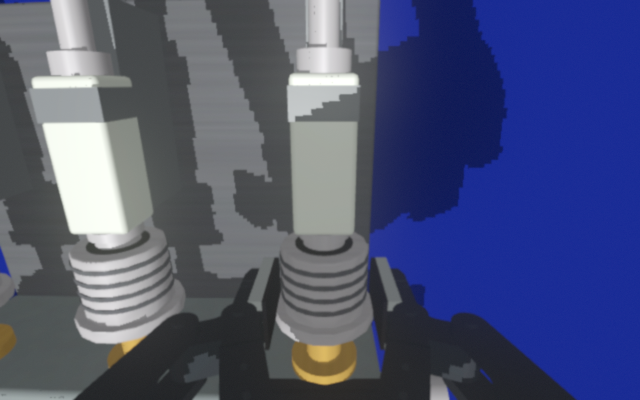

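The pads at (262,300) and (385,290) sit too far back and too high, by the flange at (325,320). I'll open and grip again, further forward and lower.

jog_arm(
  moves=[
    [[8.5,0,0,0,0,0,0],[8.5,0,0,0,0,0,0],[8.5,0,0,0,0,0,0],[8.5,0,0,0,0,0,0]],
  ],
)

```text
time: 9.05
tool_pos: [0.5869, 0.3112, 0.0468]
tool_rot: [-0.001, 0.027, 1.0, -0.0]
contact_force: [-0.4, -0.9, 0.6]
gripper_width: 0.996
grasp_force: 0.0
```

```bash
python3 -c "
from h import *
now()"
```

```text
man [ 5.4 91.7] z 46.8 az-err 359.98 F [-0.4 -0.9  0.6] j6 -1.14 w 85.1 0.0 t 9.1
```

jog_arm(
  moves=[
    [[8.5,0.5,-0.19,0.6,0,0,0],[8.5,0,0,0,0,0,0],[3,0,0,0,0,0,0],[3,0,0,0,0,0,0],[3,0,0,0,0,0,0],[3,0,0,0,0,0,0],[3,0,0,0,0,0,0],[3,0,0,0,0,0,0]],
  ],
)

```text
time: 9.72
tool_pos: [0.5812, 0.3089, 0.0397]
tool_rot: [-0.002, 0.027, 1.0, -0.001]
contact_force: [-0.7, -1.2, 1.6]
gripper_width: 0.436
grasp_force: 61.2
```

```bash
python3 -c "
from h import *
now()"
```

```text
man [-0.3 89.1] z 39.7 az-err 359.97 F [-0.7 -1.2  1.6] j6 -1.14 w 37.2 61.2 t 9.7
```

jog_arm(
  moves=[
    [[3,-0.4,0,0,0,0,0],[3,-0.4,0,0,0,0,0],[3,-0.4,0,0,0,0,0],[3,-0.3,0,0,0,0,0],[3,0,0,0,0,0,0],[3,0,0,0,0,0,0]],
  ],
)

```text
time: 10.22
tool_pos: [0.5944, 0.3081, 0.0397]
tool_rot: [-0.004, 0.027, 1.0, -0.001]
contact_force: [-9.7, -1.6, 7.1]
gripper_width: 0.434
grasp_force: 62.1
```

```bash
python3 -c "
from h import *
now()"
```

```text
man [12.9 89.1] z 39.7 az-err 359.98 F [-9.7 -1.6  7.1] j6 -1.15 w 37.1 62.1 t 10.2
```

jog_arm(
  moves=[
    [[3,-0.2,0,0,0,0,0],[3,-0.1,0,0,0,0,0],[3,0,0,0,0,0,0]],
  ],
)

```text
time: 10.47
tool_pos: [0.595, 0.3081, 0.0396]
tool_rot: [-0.007, 0.027, 1.0, -0.002]
contact_force: [-17.7, -2.9, 13.3]
gripper_width: 0.437
grasp_force: 62.7
```

```bash
cat >> h.py <<'E'
def prof(f,y,lab=""):   # height profile along coupler y: body top spans -> x of body ends (manifold mm)
    C=cloud(f).reshape(-1,3);M=man(C);k=(abs(M[:,1]-y)<.007)&(C[:,2]>.066)&(C[:,2]<.1)
    xs=np.arange(-.15,.03,.002);out=[]
    for x in xs:
        q=C[k&(abs(M[:,0]-x)<.001),2]
        if len(q)>2:out.append(f"{x*1e3:.0f}:{np.median(q)*1e3:.0f}")
    print(lab,*out)
E
python3 -c "
from h import *
now();f=grab_frame('wrist');prof(f,.09);g=grab_frame('top');prof(g,.09,'top')
"
```

```text
man [13.6 89. ] z 39.6 az-err 359.99 F [-17.7  -2.9  13.3] j6 -1.15 w 37.3 62.7 t 10.5
 -96:74 -94:74 -92:74 -90:74 -88:74 -86:74 -84:74 -82:74 -80:74 -78:74 -76:74 -74:74 -72:74 -70:74 -68:74 -66:74 -64:74 -62:74 -60:74 -58:74 -56:74 -54:74 -52:74 -50:74 -48:74 -46:74 -44:74 -42:74 -40:74 -38:72 -36:72 -34:71 -32:70 -30:70 -28:70 -26:70 -24:70 -22:70 -20:67 -18:67 -16:67 -14:69 -12:70 -10:70 -8:70 -6:69 -4:67 -2:67 0:74 2:80 4:81 6:81 8:80 10:81 12:81 14:80 16:81 18:81 20:80 22:81 24:81 26:81 28:80
top -8:70 -6:70
```

The nozzle is kicked out: its body now spans -99 to -39 mm and the sleeve front is at about +1. I'll bring the sleeve home, open, slide to the body and grip.

jog_arm(
  moves=[
    [[3,0.6,0,0,0,0,0],[3,0.6,0,0,0,0,0],[3,0.6,0,0,0,0,0],[8.5,0,0.07,0,0,0,0],[8.5,0,0,0,0,0,0],[8.5,0,0,0,0,0,0],[8.5,0,0,0,0,0,0],[8.5,2,0,-0.8,0,0,0],[8.5,2.5,0,-1,0,0,0],[8.5,2.4,0,0,0,0,0],[8.5,0,0,0,0,0,0],[8.5,0,0,0,0,0,0],[1.5,0,0,0,0,0,0],[1.5,0,0,0,0,0,0],[1.5,0,0,0,0,0,0],[1.5,0,0,0,0,0,0],[1.5,0,0,0,0,0,0],[1.5,0,0,0,0,0,0],[1.5,0,0,0,0,0,0]],
  ],
)

```text
time: 12.15
tool_pos: [0.5129, 0.3134, 0.0579]
tool_rot: [-0.002, 0.027, 1.0, -0.001]
contact_force: [0.7, 0.9, 0.3]
gripper_width: 0.261
grasp_force: 61.4
```

```bash
python3 -c "
from h import *
now();f=grab_frame('wrist');prof(f,.09)
C=cloud(f)
for z in((.03,.043),):
    m=(C[...,0]>.4)&(C[...,0]<.7)&(C[...,1]<-.1)&(C[...,1]>-.45)&(C[...,2]>z[0])&(C[...,2]<z[1]);print(m.sum())
"
```

```text
man [-68.7  90. ] z 57.9 az-err 359.96 F [0.7 0.9 0.3] j6 -1.09 w 22.3 61.4 t 12.2
 -132:67 -130:67 -128:67 -126:67 -124:67 -122:67 -120:67 -118:67 -116:67 -114:67 -112:67 -110:67 -108:67 -106:70 -104:71 -102:71 -100:71 -98:72 -96:74 -94:74 -92:74 -90:74 -88:74 -86:74 -84:74 -82:74 -80:74 -78:74 -76:74 -74:74 -72:74 -70:74 -68:74 -66:74 -64:74 -62:74 -60:74 -58:74 -56:74 -54:74 -52:74 -50:74 -48:74 -46:74 -44:74 -42:74 -40:74 -38:73 -36:72 -34:72 -32:71 -30:70 -28:70 -26:70 -24:70 -22:70 -18:67 -16:67 -14:69
0
```

```bash
python3 - <<'E'
from h import *
f=grab_frame("top");g=cv2.cvtColor(f["color"],cv2.COLOR_BGR2GRAY)
P=plane(f,.010)
# ridges: bright stripes in rows 200..240
L={}
for r in range(200,240,2):
    row=g[r,398:485].astype(float);t=150;on=row>t
    idx=np.flatnonzero(np.diff(on.astype(int)));e=[]
    for i in idx:
        c=i+(t-row[i])/(row[i+1]-row[i]);x0=398+c;a=int(x0);e.append((P[r,a]*(1-x0+a)+P[r,a+1]*(x0-a))[:2])
    L[r]=e
for r in(204,212,220,228,236):print(r,np.array(L[r]).round(4).tolist())
C=cloud(f)
m=(C[...,0]>.6)&(C[...,0]<.66)&(C[...,1]<-.17)&(C[...,1]>-.43)&(C[...,2]>.033)&(C[...,2]<.042)
q=C[m];print("wall",rect(q),np.polyfit(q[:,1],q[:,0],1))
for c in(420,440,460):
    print(c,[(r,int(g[r,c]),round(float(P[r,c,0]),4)) for r in range(238,254)])
prof(f,.09,"A");now()
E
```

```text
204 [[0.589, -0.185], [0.5892, -0.1947], [0.59, -0.2276], [0.5906, -0.2519], [0.5914, -0.2844], [0.5919, -0.306], [0.5928, -0.3396], [0.5933, -0.3631], [0.5942, -0.3971], [0.5944, -0.4051]]
212 [[0.5659, -0.1859], [0.5661, -0.1955], [0.5669, -0.2291], [0.5674, -0.2523], [0.5682, -0.2843], [0.5687, -0.3071], [0.5695, -0.3411], [0.5701, -0.3637], [0.5708, -0.3969], [0.571, -0.4052]]
220 [[0.5429, -0.1874], [0.5431, -0.1968], [0.5438, -0.2294], [0.5443, -0.2523], [0.5451, -0.2852], [0.5456, -0.3087], [0.5463, -0.3415], [0.5468, -0.364], [0.5476, -0.3987], [0.5477, -0.4058]]
228 [[0.5199, -0.1881], [0.5201, -0.1975], [0.5208, -0.2296], [0.5213, -0.2535], [0.5221, -0.2871], [0.5225, -0.3085], [0.5232, -0.3418], [0.5237, -0.3651], [0.5244, -0.3992], [0.5246, -0.4074]]
236 [[0.497, -0.1881], [0.4972, -0.1977], [0.4979, -0.2314], [0.4984, -0.2544], [0.4991, -0.2873], [0.4995, -0.3092], [0.5002, -0.3436], [0.5006, -0.3656], [0.5013, -0.3989], [0.5014, -0.4077]]
wall (array([ 0.628 , -0.2953]), array([0.0168, 0.2155]), 0.7) [-0.01800237  0.62247358]
420 [(238, 255, 0.4924), (239, 255, 0.4895),
[... 387 characters left out ...]
55, 0.4792), (244, 255, 0.4764), (245, 255, 0.4735), (246, 245, 0.4706), (247, 215, 0.4678), (248, 146, 0.4649), (249, 72, 0.4621), (250, 56, 0.4592), (251, 53, 0.4563), (252, 53, 0.4535), (253, 54, 0.4506)]
460 [(238, 255, 0.4947), (239, 255, 0.4918), (240, 255, 0.4889), (241, 254, 0.4861), (242, 255, 0.4832), (243, 254, 0.4803), (244, 254, 0.4774), (245, 252, 0.4746), (246, 238, 0.4717), (247, 205, 0.4688), (248, 131, 0.466), (249, 62, 0.4631), (250, 50, 0.4602), (251, 55, 0.4574), (252, 55, 0.4545), (253, 52, 0.4516)]
A -122:67 -116:68 -110:68 -108:68 -102:71 -100:71 -98:73 -94:74 18:84 20:85 22:83 28:70
man [-68.8  90. ] z 57.9 az-err 359.97 F [ 1.  -0.5  0.4] j6 -1.09 w 22.6 61.4 t 12.2
```

jog_arm(
  moves=[
    [[1.5,1.5,0,0,0,0,0],[1.5,2,0,0,0,0,0],[1.5,0,0,0,0,0,0],[1.5,0,0,-3.5,0,0,0],[1.5,0,0,-3,0,0,0],[1.5,-0.6,-3.8,0,0,0,0],[1.5,-0.6,-3.8,0,0,0,0],[1.5,-0.6,-3.8,0,0,0,0],[1.5,-0.6,-3.8,0,0,0,0],[1.5,-0.6,-3.8,0,0,0,0],[1.5,-0.6,-3.8,0,0,0,0],[1.5,-0.6,-3.8,0,0,0,0],[1.5,-0.6,-3.8,0,0,0,0],[1.5,-0.6,-3.8,0,0,0,0],[1.5,-0.6,-3.8,0,0,0,0],[1.5,-0.6,-3.8,0,0,0,0],[1.5,-0.6,-3.8,0,0,0,0],[1.5,-0.6,-3.8,0,0,0,0],[1.5,-0.6,-3.8,0,0,0,0],[1.5,-0.6,-3.8,0,0,0,0]],
  ],
)

```text
time: 13.92
tool_pos: [0.5362, -0.2604, 0.1224]
tool_rot: [-0.003, 0.027, 1.0, -0.0]
contact_force: [1.2, 0.7, -1.8]
gripper_width: 0.262
grasp_force: 61.0
```

jog_arm(
  moves=[
    [[1.5,-0.5,-3.8,0,0,0,0],[1.5,-0.5,-3.8,0,0,0,0],[1.5,-0.4,-3.8,0,0,0,0],[1.5,0,0,0,0,0,0.12],[1.5,0,0,0,0,0,0.12],[1.5,0,0,0,0,0,0.12],[1.5,0,0,0,0,0,0.12],[1.5,0,0,0,0,0,0.12],[1.5,0,0,0,0,0,0.12],[1.5,0,0,0,0,0,0.12],[1.5,0,0,0,0,0,0.12],[1.5,0,0,0,0,0,0.12],[1.5,0,0,0,0,0,0.12],[1.5,0,0,0,0,0,0.12],[1.5,0,0,0,0,0,0.12],[1.5,0,0,0,0,0,0.12]],
  ],
)

```text
time: 15.25
tool_pos: [0.5442, -0.3728, 0.1222]
tool_rot: [-0.002, 0.724, 0.69, -0.002]
contact_force: [0.2, -0.2, -1.3]
gripper_width: 0.268
grasp_force: 61.1
```

jog_arm(
  moves=[
    [[1.5,0,0,0,0,0,0.12],[1.5,0,0,0,0,0,0.12],[1.5,0,0,0,0,0,0.12],[1.5,0,0,0,0,0,0.12],[1.5,0,0,0,0,0,0.12],[1.5,0,0,0,0,0,0.12],[1.5,0,0,0,0,0,0.12],[1.5,0,0,0,0,0,0.12],[1.5,0,0,0,0,0,0.12],[1.5,0,0,0,0,0,0.12],[1.5,0,0,0,0,0,0.12],[1.5,0,0,0,0,0,0.12],[1.5,0,0,0,0,0,0.06],[1.5,0,0,0,0,0,0],[1.5,0,0,0,0,0,0]],
  ],
)

```text
time: 16.5
tool_pos: [0.5444, -0.373, 0.1225]
tool_rot: [0.0, 1.0, 0.015, -0.003]
contact_force: [0.1, 0.3, -1.4]
gripper_width: 0.262
grasp_force: 61.1
```

```bash
cat >> h.py <<'E'
yt=.028;TC=np.array([.5435,-.2969])
def tray(P):
    c,s=np.cos(yt),np.sin(yt);d=P[...,:2]-TC
    return np.stack([d[...,0]*c+d[...,1]*s,-d[...,0]*s+d[...,1]*c],-1)
def tnow():
    p,R,s=now();print("tray",(tray(p)*1000).round(1),"az-err tray deg",round(np.degrees(np.arctan2(R[1,0],R[0,0])-yt),2))
    return p,R,s
def held(f,p,R):   # points near held nozzle in tool frame
    C=cloud(f).reshape(-1,3);T=(C-p)@R
    k=(abs(T[:,0])<.08)&(abs(T[:,1])<.011)&(T[:,2]>-.02)&(T[:,2]<.03);T=T[k]
    print("held x:z",*[f"{x*1e3:.0f}:{np.median(T[abs(T[:,0]-x)<.002][:,2])*1e3:.0f}/{np.median(T[abs(T[:,0]-x)<.002][:,1])*1e3:.0f}" for x in np.arange(-.08,.081,.005) if (abs(T[:,0]-x)<.002).sum()>3])
E
python3 -c "
from h import *
p,R,s=tnow();f=grab_frame('wrist');cv2.imwrite('pics/w4.png',f['color']);held(f,p,R)
"
```

```text
man [  -0.7 -593.8] z 122.5 az-err 184.75 F [ 0.1  0.3 -1.4] j6 0.83 w 22.4 61.1 t 16.5
tray [ -1.3 -76.1] az-err tray deg 0.09
held x:z -60:-9/0 -55:-9/-1 -50:-12/-1 -45:-12/-1 -40:-12/-1 -35:-15/-1 -30:-16/-0 -25:-16/0 -20:-16/-0 -15:-16/-0 -10:-16/0 -5:-16/-0 0:-16/-0 5:-16/-0 10:-16/-0 15:-16/-0 20:-16/-0 25:-16/0 30:-13/-1 35:-10/-1 40:-9/-1 45:-9/-1 50:-9/-1 55:-9/-1 60:-8/-1
```

View pics/w4.png

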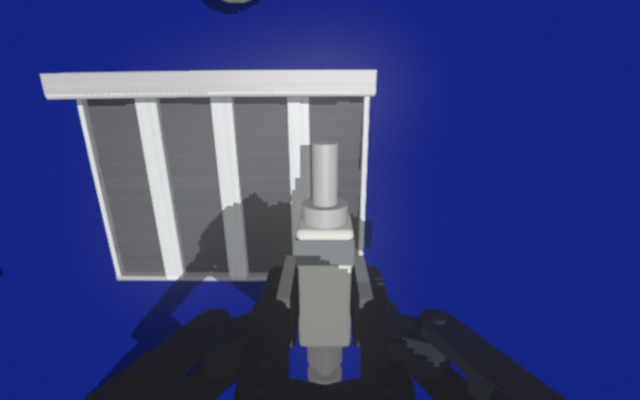

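The wrist view shows the nozzle held straight, spout up at (325,145) and in line with the right-hand lane near (335,150). The splash wall is across row 85.

jog_arm(
  moves=[
    [[1.5,0,0.8,3,0,0,0],[1.5,0,0,3,0,0,0],[1.5,0,0,2.5,0,0,0],[1.5,0,0,1.5,0,0,0],[1.5,0,0,0.7,0,0,0],[1.5,0,0,0.3,0,0,0],[1.5,0,0,0,0,0,0],[1.5,0,0,0,0,0,0]],
  ],
)

```text
time: 17.22
tool_pos: [0.5456, -0.3823, 0.0154]
tool_rot: [0.002, 1.0, 0.014, -0.001]
contact_force: [-0.6, 0.5, -3.0]
gripper_width: 0.267
grasp_force: 61.0
```

```bash
python3 -c "
from h import *
p,R,s=tnow();f=grab_frame('wrist');held(f,p,R)
"
```

```text
man [   1. -603.] z 15.4 az-err 184.66 F [-0.6  0.5 -3. ] j6 0.82 w 22.8 61.0 t 17.2
tray [ -0.3 -85.4] az-err tray deg 0.0
held x:z -75:8/10 -70:12/10 -65:12/10 -60:-9/6 -55:-9/-1 -50:-12/-0 -45:-12/-1 -40:-13/-1 -35:-15/-1 -30:-16/-1 -25:-16/-0 -20:-16/-0 -15:-16/-0 -10:-16/-0 -5:-16/-0 0:-16/-1 5:-16/-0 10:-16/-0 15:-16/0 20:-17/-0 25:-16/0 30:-13/-1 35:-9/-1 40:-7/0 45:-7/-0 50:-7/-0 55:-7/-0 60:1/-1 65:12/-0 70:12/-0 75:12/-0
```

jog_arm(
  moves=[
    [[1.5,0,-0.1,0.35,0,0,0],[1.5,0,0,0,0,0,0],[5,0,0,0,0,0,0],[5,0,0,0,0,0,0],[5,0,0,0,0,0,0],[5,0,0,-1.5,0,0,0],[5,0,0,-3,0,0,0],[8.5,0,0,-4,0,0,0],[8.5,0,0,-4,0,0,0],[8.5,0,0,0,0,0,0]],
  ],
)

```text
time: 18.1
tool_pos: [0.5496, -0.3841, 0.1478]
tool_rot: [0.007, 1.0, 0.014, 0.005]
contact_force: [0.5, -0.2, 2.5]
gripper_width: 0.977
grasp_force: 0.0
```

```bash
cat >> h.py <<'E'
def lanes(f):
    C=cloud(f).reshape(-1,3);T=tray(C)
    for y in(-.084,-.028,.028,.084):
        k=(abs(T[:,1]-y)<.02)&(abs(T[:,0])<.074)&(C[:,2]>.018)&(C[:,2]<.034);q=T[k]
        if len(q)>20:
            b=q[C[k][:,2]>.024];print("lane",y,"n",len(q),"x",np.percentile(q[:,0],[1,99]).round(3),"body x",np.percentile(b[:,0],[3,97]).round(3),"y",np.percentile(b[:,1],[3,97]).round(3),"ztop",np.median(C[k][C[k][:,2]>.024][:,2]).round(4),rect(np.c_[b])[2])
E
python3 -c "
from h import *
p,R,s=tnow();f=grab_frame('wrist');lanes(f)
f=grab_frame('top');prof(f,.09,'A')
"
```

```text
man [   5.1 -604.6] z 147.8 az-err 184.66 F [ 0.5 -0.2  2.5] j6 0.82 w 83.5 0.0 t 18.1
tray [  3.6 -87.3] az-err tray deg -0.0
lane -0.084 n 3159 x [-0.063  0.059] body x [-0.041  0.03 ] y [-0.094 -0.072] ztop 0.0271 89.8
A -12:70 -10:81 -8:82 -6:78 -4:77 -2:82 0:82 4:81 6:82 10:82 12:85 14:82 18:81 20:85 22:84 24:85 28:68
```

jog_arm(
  moves=[
    [[8.5,0,0,0,0,0,-0.12],[8.5,0,0,0,0,0,-0.12],[8.5,0,0,0,0,0,-0.12],[8.5,0,0,0,0,0,-0.12],[8.5,0,0,0,0,0,-0.12],[8.5,0,0,0,0,0,-0.12],[8.5,0,0,0,0,0,-0.12],[8.5,0,0,0,0,0,-0.12],[8.5,0,0,0,0,0,-0.12],[8.5,0,0,0,0,0,-0.12],[8.5,0,0,0,0,0,-0.12],[8.5,0,0,0,0,0,-0.12],[8.5,0,0,0,0,0,-0.12],[8.5,0,0,0,0,0,-0.12],[8.5,0,0,0,0,0,-0.12],[8.5,0,0,0,0,0,-0.12],[8.5,0,0,0,0,0,-0.12],[8.5,0,0,0,0,0,-0.12],[8.5,0,0,0,0,0,-0.12],[8.5,0,0,0,0,0,-0.12]],
  ],
)

```text
time: 19.87
tool_pos: [0.5441, -0.3795, 0.1335]
tool_rot: [-0.003, 0.347, 0.938, -0.001]
contact_force: [-0.9, 0.3, 0.8]
gripper_width: 0.993
grasp_force: 0.0
```

jog_arm(
  moves=[
    [[8.5,0,0,0,0,0,-0.12],[8.5,0,0,0,0,0,-0.12],[8.5,0,0,0,0,0,-0.12],[8.5,0,0,0,0,0,-0.12],[8.5,0,0,0,0,0,-0.12],[8.5,0,0,0,0,0,-0.06],[8.5,0,4,0,0,0,0],[8.5,0,4,0,0,0,0],[8.5,0,4,0,0,0,0],[8.5,0,4,0,0,0,0],[8.5,0,4,0,0,0,0],[8.5,0,4,0,0,0,0],[8.5,0,4,0,0,0,0],[8.5,0,4,0,0,0,0],[8.5,0,4,0,0,0,0],[8.5,0,4,0,0,0,0],[8.5,0,4,0,0,0,0],[8.5,0,4,0,0,0,0],[8.5,0,4,0,0,0,0],[8.5,0.4,4,0,0,0,0]],
  ],
)

```text
time: 21.53
tool_pos: [0.5702, 0.181, 0.1331]
tool_rot: [-0.003, 0.027, 1.0, -0.001]
contact_force: [1.9, -0.2, -0.1]
gripper_width: 0.995
grasp_force: 0.0
```

jog_arm(
  moves=[
    [[8.5,0.2,4,0,0,0,0],[8.5,0,0.4,0,0,0,0],[8.5,0,0,0,0,0,0],[8.5,0,0,0,0,0,0]],
  ],
)

```text
time: 21.87
tool_pos: [0.5707, 0.223, 0.1331]
tool_rot: [-0.003, 0.026, 1.0, -0.001]
contact_force: [0.2, -0.1, -0.9]
gripper_width: 0.991
grasp_force: 0.0
```

```bash
python3 -c "
from h import *
now()
f=grab_frame('top')
for n in ('nozzleD',):
    C=cloud(f)
    m=(C[...,0]>.38)&(C[...,0]<.68)&(C[...,1]<.06)&(C[...,1]>-.17)&(C[...,2]>.012)&(C[...,2]<.03);print('D',m.sum(),rect(C[m]))
"
```

```text
man [-6.2  2.7] z 133.1 az-err 0.02 F [ 0.2 -0.1 -0.9] j6 -1.27 w 84.7 0.0 t 21.9
D 542 (array([ 0.5331, -0.0601]), array([0.3208, 0.0722]), 23.2)
```

jog_arm(
  moves=[
    [[8.5,-0.6,-0.27,3,0,0,0],[8.5,0,0,3,0,0,0],[8.5,0,0,3,0,0,0],[8.5,0,0,0.3,0,0,0],[8.5,0,0,0,0,0,0],[3,0,0,0,0,0,0],[3,0,0,0,0,0,0],[3,0,0,0,0,0,0],[3,0,0,0,0,0,0],[3,0,0,0,0,0,0],[3,0,0,0,0,0,0]],
  ],
)

```text
time: 22.83
tool_pos: [0.5783, 0.2189, 0.0439]
tool_rot: [-0.001, 0.027, 1.0, -0.002]
contact_force: [-2.1, -5.9, 7.7]
gripper_width: 0.438
grasp_force: 62.4
```

```bash
python3 -c "
from h import *
now()"
```

```text
man [ 1.7 -0.9] z 43.9 az-err 359.99 F [-2.1 -5.9  7.7] j6 -1.27 w 37.4 62.4 t 22.8
```

jog_arm(
  moves=[
    [[3,-0.4,0,0,0,0,0],[3,-0.4,0,0,0,0,0],[3,-0.4,0,0,0,0,0],[3,-0.4,0,0,0,0,0],[3,-0.1,0,0,0,0,0],[3,0,0,0,0,0,0],[3,0,0,0,0,0,0]],
  ],
)

```text
time: 23.42
tool_pos: [0.5922, 0.2181, 0.0438]
tool_rot: [-0.005, 0.027, 1.0, -0.002]
contact_force: [-15.1, -6.2, 16.0]
gripper_width: 0.432
grasp_force: 63.5
```

```bash
python3 -c "
from h import *
now();f=grab_frame('wrist');prof(f,.0)"
```

```text
man [15.6 -1. ] z 43.8 az-err 360.0 F [-15.1  -6.2  16. ] j6 -1.28 w 36.9 63.5 t 23.4
 -94:74 -92:74 -90:74 -88:74 -86:74 -84:74 -82:74 -80:74 -78:74 -76:74 -74:74 -72:74 -70:74 -68:74 -66:74 -64:74 -62:74 -60:74 -58:74 -56:74 -54:74 -52:74 -50:74 -48:74 -46:74 -44:74 -42:74 -40:74 -38:72 -36:72 -34:71 -32:70 -30:70 -28:70 -26:70 -24:70 -22:70 -20:67 -18:67 -16:67 -14:69 -12:70 -10:70 -8:70 -6:67 -4:67 -2:67 0:74 2:80 4:81 6:81 8:80 10:80 12:81 14:80 16:81 18:81 20:80 22:80 24:81 26:80 28:80
```

jog_arm(
  moves=[
    [[3,0.6,0,0,0,0,0],[3,0.6,0,0,0,0,0],[3,0.5,0,0,0,0,0],[8.5,0,0,0,0,0,0],[8.5,0,0,0,0,0,0],[8.5,0,0,0,0,0,0],[8.5,0,0,0,0,0,0],[8.5,2,0,-0.8,0,0,0],[8.5,2.5,0,-0.8,0,0,0],[8.5,2.5,0,0,0,0,0],[8.5,0,0,0,0,0,0],[8.5,0,0,0,0,0,0]],
  ],
)

```text
time: 24.47
tool_pos: [0.5062, 0.2241, 0.0571]
tool_rot: [-0.002, 0.026, 1.0, -0.001]
contact_force: [-0.0, 0.6, 0.2]
gripper_width: 0.997
grasp_force: 0.0
```

```bash
python3 -c "
from h import *
now()"
```

```text
man [-70.7   0.4] z 57.1 az-err 0.03 F [-0.   0.6  0.2] j6 -1.24 w 85.2 0.0 t 24.5
```

jog_arm(
  moves=[
    [[8.5,-0.15,0,-0.1,0,0,0],[1.5,0,0,0,0,0,0],[1.5,0,0,0,0,0,0],[1.5,0,0,0,0,0,0],[1.5,0,0,0,0,0,0],[1.5,0,0,0,0,0,0],[1.5,0,0,0,0,0,0],[1.5,0,0,0,0,0,0],[1.5,1.5,0,0,0,0,0],[1.5,2,0,0,0,0,0],[1.5,0,0,0,0,0,0]],
  ],
)

```text
time: 25.38
tool_pos: [0.4719, 0.2258, 0.0586]
tool_rot: [-0.002, 0.026, 1.0, -0.001]
contact_force: [-1.7, -0.8, 0.5]
gripper_width: 0.268
grasp_force: 61.4
```

jog_arm(
  moves=[
    [[1.5,0,0,-3.5,0,0,0],[1.5,0,0,-3,0,0,0],[1.5,-0.7,-3.9,0,0,0,0],[1.5,-0.7,-3.9,0,0,0,0],[1.5,-0.7,-3.9,0,0,0,0],[1.5,-0.7,-3.9,0,0,0,0],[1.5,-0.7,-3.9,0,0,0,0],[1.5,-0.7,-3.9,0,0,0,0],[1.5,-0.7,-3.9,0,0,0,0],[1.5,-0.7,-3.9,0,0,0,0],[1.5,-0.7,-3.9,0,0,0,0],[1.5,-0.7,-3.9,0,0,0,0],[1.5,-0.7,-3.9,0,0,0,0],[1.5,-0.7,-3.9,0,0,0,0],[1.5,-0.7,-3.9,0,0,0,0],[1.5,-0.8,-3.9,0,0,0,0]],
  ],
)

```text
time: 26.72
tool_pos: [0.5429, -0.3266, 0.1228]
tool_rot: [-0.003, 0.027, 1.0, -0.0]
contact_force: [1.0, -0.1, -1.7]
gripper_width: 0.259
grasp_force: 61.0
```

jog_arm(
  moves=[
    [[1.5,0,0,0,0,0,0.12],[1.5,0,0,0,0,0,0.12],[1.5,0,0,0,0,0,0.12],[1.5,0,0,0,0,0,0.12],[1.5,0,0,0,0,0,0.12],[1.5,0,0,0,0,0,0.12],[1.5,0,0,0,0,0,0.12],[1.5,0,0,0,0,0,0.12],[1.5,0,0,0,0,0,0.12],[1.5,0,0,0,0,0,0.12],[1.5,0,0,0,0,0,0.12],[1.5,0,0,0,0,0,0.12],[1.5,0,0,0,0,0,0.12],[1.5,0,0,0,0,0,0.12],[1.5,0,0,0,0,0,0.12],[1.5,0,0,0,0,0,0.12],[1.5,0,0,0,0,0,0.12],[1.5,0,0,0,0,0,0.12],[1.5,0,0,0,0,0,0.12],[1.5,0,0,0,0,0,0.12]],
  ],
)

```text
time: 28.38
tool_pos: [0.5431, -0.3245, 0.1228]
tool_rot: [-0.001, 0.942, 0.334, -0.003]
contact_force: [1.0, 0.0, -2.5]
gripper_width: 0.263
grasp_force: 61.0
```

jog_arm(
  moves=[
    [[1.5,0,0,0,0,0,0.12],[1.5,0,0,0,0,0,0.12],[1.5,0,0,0,0,0,0.12],[1.5,0,0,0,0,0,0.12],[1.5,0,0,0,0,0,0.12],[1.5,0,0,0,0,0,0.06],[1.5,0,0,0,0,0,0],[1.5,0,0,0,0,0,0]],
  ],
)

```text
time: 29.05
tool_pos: [0.5431, -0.3246, 0.1231]
tool_rot: [0.0, 1.0, 0.015, -0.003]
contact_force: [-0.5, 0.2, -1.7]
gripper_width: 0.26
grasp_force: 61.0
```

```bash
python3 -c "
from h import *
p,R,s=tnow();f=grab_frame('wrist');held(f,p,R);lanes(f)"
```

```text
man [  -4.5 -545.5] z 123.1 az-err 184.74 F [-0.5  0.2 -1.7] j6 0.89 w 22.2 61.0 t 29.1
tray [ -1.2 -27.7] az-err tray deg 0.08
held x:z -60:-10/-2 -55:-9/-1 -50:-9/-1 -45:-11/-1 -40:-12/-1 -35:-14/-1 -30:-15/-1 -25:-16/0 -20:-16/-0 -15:-16/-0 -10:-16/-1 -5:-16/-0 0:-15/-0 5:-15/0 10:-16/-0 15:-16/0 20:-16/0 25:-16/-0 30:-13/0 35:-11/-1 40:-8/-1 45:-8/-1 50:-8/-1 55:-8/-1 60:-8/-1 65:-6/-2
lane -0.084 n 3893 x [-0.062  0.059] body x [-0.037  0.03 ] y [-0.094 -0.071] ztop 0.0271 0.3
```

jog_arm(
  moves=[
    [[1.5,0,0,3,0,0,0],[1.5,0,0,3,0,0,0],[1.5,0,0,2.5,0,0,0],[1.5,0,0,1.5,0,0,0],[1.5,0,0,0.8,0,0,0],[1.5,0,0,0.4,0,0,0],[1.5,0,0,0,0,0,0],[1.5,0,0,0,0,0,0]],
  ],
)

```text
time: 29.77
tool_pos: [0.5441, -0.3258, 0.0134]
tool_rot: [0.001, 1.0, 0.014, -0.001]
contact_force: [-0.3, 0.4, -1.7]
gripper_width: 0.261
grasp_force: 61.1
```

```bash
python3 -c "
from h import *
p,R,s=tnow()"
```

```text
man [  -3.5 -546.6] z 13.4 az-err 184.66 F [-0.3  0.4 -1.7] j6 0.89 w 22.3 61.1 t 29.8
tray [ -0.2 -28.9] az-err tray deg 0.01
```

jog_arm(
  moves=[
    [[1.5,0,0,0.15,0,0,0],[1.5,0,0,0,0,0,0],[4,0,0,0,0,0,0],[4,0,0,0,0,0,0],[4,0,0,0,0,0,0],[4,0,0,-1.5,0,0,0],[4,0,0,-3,0,0,0],[8.5,0,0,-4,0,0,0],[8.5,0,0,-4,0,0,0],[8.5,0,0,0,0,0,0]],
  ],
)

```text
time: 30.6
tool_pos: [0.5483, -0.3283, 0.1477]
tool_rot: [0.006, 1.0, 0.014, 0.005]
contact_force: [0.6, -1.7, 2.1]
gripper_width: 0.873
grasp_force: 0.0
```

```bash
python3 -c "
from h import *
p,R,s=tnow();f=grab_frame('wrist');lanes(f)
f=grab_frame('top');prof(f,0,'B')"
```

```text
man [   0.8 -548.9] z 147.7 az-err 184.66 F [ 0.6 -1.7  2.1] j6 0.89 w 74.5 0.0 t 30.6
tray [  3.9 -31.5] az-err tray deg 0.0
lane -0.084 n 3229 x [-0.063  0.059] body x [-0.04  0.03] y [-0.094 -0.071] ztop 0.0271 89.6
lane -0.028 n 3181 x [-0.062  0.061] body x [-0.04   0.032] y [-0.039 -0.017] ztop 0.0271 89.5
B -10:75 -8:78 -6:83 -2:80 0:81 2:84 4:79 6:75 8:82 10:83 14:81 16:79 20:80 22:84 24:83 28:67
```

jog_arm(
  moves=[
    [[8.5,0,0,0,0,0,-0.12],[8.5,0,0,0,0,0,-0.12],[8.5,0,0,0,0,0,-0.12],[8.5,0,0,0,0,0,-0.12],[8.5,0,0,0,0,0,-0.12],[8.5,0,0,0,0,0,-0.12],[8.5,0,0,0,0,0,-0.12],[8.5,0,0,0,0,0,-0.12],[8.5,0,0,0,0,0,-0.12],[8.5,0,0,0,0,0,-0.12],[8.5,0,0,0,0,0,-0.12],[8.5,0,0,0,0,0,-0.12],[8.5,0,0,0,0,0,-0.12],[8.5,0,0,0,0,0,-0.12],[8.5,0,0,0,0,0,-0.12],[8.5,0,0,0,0,0,-0.12],[8.5,0,0,0,0,0,-0.12],[8.5,0,0,0,0,0,-0.12],[8.5,0,0,0,0,0,-0.12],[8.5,0,0,0,0,0,-0.12]],
  ],
)

```text
time: 32.37
tool_pos: [0.5424, -0.3239, 0.1335]
tool_rot: [-0.003, 0.347, 0.938, -0.001]
contact_force: [0.1, 0.1, 0.2]
gripper_width: 0.995
grasp_force: 0.0
```

jog_arm(
  moves=[
    [[8.5,0,0,0,0,0,-0.12],[8.5,0,0,0,0,0,-0.12],[8.5,0,0,0,0,0,-0.12],[8.5,0,0,0,0,0,-0.12],[8.5,0,0,0,0,0,-0.12],[8.5,0,0,0,0,0,-0.06],[8.5,0,4,0,0,0,0],[8.5,0,4,0,0,0,0],[8.5,0,4,0,0,0,0],[8.5,0,4,0,0,0,0],[8.5,0,4,0,0,0,0],[8.5,0,4,0,0,0,0],[8.5,0,4,0,0,0,0],[8.5,0,4,0,0,0,0],[8.5,0,4,0,0,0,0],[8.5,0,4,0,0,0,0],[8.5,-0.3,4,0,0,0,0],[8.5,0,1.5,0,0,0,0],[8.5,0,0,0,0,0,0],[8.5,0,0,0,0,0,0]],
  ],
)

```text
time: 34.03
tool_pos: [0.5698, 0.1299, 0.1333]
tool_rot: [-0.003, 0.026, 1.0, -0.001]
contact_force: [0.5, -0.5, -1.0]
gripper_width: 0.996
grasp_force: 0.0
```

```bash
python3 -c "
from h import *
now()"
```

```text
man [ -2.1 -90.2] z 133.3 az-err 0.09 F [ 0.5 -0.5 -1. ] j6 -1.42 w 85.1 0.0 t 34.0
```

jog_arm(
  moves=[
    [[8.5,-0.1,0,3,0,0,0],[8.5,0,0,3,0,0,0],[8.5,0,0,3,0,0,0],[8.5,0,0,0.5,0,0,0],[8.5,0,0,0,0,0,0],[3,0,0,0,0,0,0],[3,0,0,0,0,0,0],[3,0,0,0,0,0,0],[3,0,0,0,0,0,0],[3,0,0,0,0,0,0],[3,0,0,0,0,0,0]],
  ],
)

```text
time: 34.95
tool_pos: [0.573, 0.129, 0.0421]
tool_rot: [-0.0, 0.027, 1.0, -0.001]
contact_force: [-1.3, -2.0, 5.5]
gripper_width: 0.437
grasp_force: 60.8
```

```bash
python3 -c "
from h import *
now()"
```

```text
man [  1.1 -90.9] z 42.1 az-err 359.99 F [-1.3 -2.   5.5] j6 -1.42 w 37.3 60.8 t 35.0
```

jog_arm(
  moves=[
    [[3,-0.4,0,0,0,0,0],[3,-0.4,0,0,0,0,0],[3,-0.4,0,0,0,0,0],[3,-0.4,0,0,0,0,0],[3,-0.2,0,0,0,0,0],[3,0,0,0,0,0,0],[3,0,0,0,0,0,0]],
  ],
)

```text
time: 35.53
tool_pos: [0.5868, 0.1283, 0.042]
tool_rot: [-0.006, 0.027, 1.0, -0.001]
contact_force: [-19.5, -2.6, 18.9]
gripper_width: 0.439
grasp_force: 62.6
```

```bash
python3 -c "
from h import *
now();f=grab_frame('wrist');prof(f,-.09)"
```

```text
man [ 14.9 -90.9] z 42.0 az-err 0.01 F [-19.5  -2.6  18.9] j6 -1.43 w 37.5 62.6 t 35.5
 -94:74 -92:74 -90:74 -88:74 -86:74 -84:74 -82:74 -80:74 -78:74 -76:74 -74:74 -72:74 -70:74 -68:74 -66:74 -64:74 -62:74 -60:74 -58:74 -56:74 -54:74 -52:74 -50:74 -48:74 -46:74 -44:74 -42:74 -40:74 -38:72 -36:72 -34:70 -32:70 -30:70 -28:70 -26:70 -24:70 -22:70 -20:67 -18:67 -16:67 -14:69 -12:70 -10:70 -8:70 -6:69 -4:67 -2:67 0:74 2:80 4:81 6:81 8:80 10:81 12:81 14:80 16:81 18:81 20:80 22:81 24:81 26:81 28:80
```

jog_arm(
  moves=[
    [[3,0.6,0,0,0,0,0],[3,0.6,0,0,0,0,0],[3,0.6,0,0,0,0,0],[8.5,0,0,0,0,0,0],[8.5,0,0,0,0,0,0],[8.5,0,0,0,0,0,0],[8.5,0,0,0,0,0,0],[8.5,2,0,-0.8,0,0,0],[8.5,2.5,0,-0.9,0,0,0],[8.5,2.2,0,0,0,0,0],[8.5,0,0,0,0,0,0],[8.5,0,0,0,0,0,0]],
  ],
)

```text
time: 36.58
tool_pos: [0.504, 0.133, 0.0567]
tool_rot: [-0.002, 0.027, 1.0, -0.001]
contact_force: [-0.6, 0.2, 0.4]
gripper_width: 0.995
grasp_force: 0.0
```

```bash
python3 -c "
from h import *
now()"
```

```text
man [-68.  -90.6] z 56.7 az-err 360.0 F [-0.6  0.2  0.4] j6 -1.4 w 85.0 0.0 t 36.6
```

jog_arm(
  moves=[
    [[8.5,0.1,0,-0.1,0,0,0],[1.5,0,0,0,0,0,0],[1.5,0,0,0,0,0,0],[1.5,0,0,0,0,0,0],[1.5,0,0,0,0,0,0],[1.5,0,0,0,0,0,0],[1.5,0,0,0,0,0,0],[1.5,0,0,0,0,0,0],[1.5,1.5,0,0,0,0,0],[1.5,2,0,0,0,0,0],[1.5,0,0,0,0,0,0]],
  ],
)

```text
time: 37.5
tool_pos: [0.467, 0.135, 0.0582]
tool_rot: [-0.002, 0.027, 1.0, -0.001]
contact_force: [-1.4, 0.1, 0.1]
gripper_width: 0.264
grasp_force: 61.0
```

jog_arm(
  moves=[
    [[1.5,0,0,-3.5,0,0,0],[1.5,0,0,-3,0,0,0],[1.5,-0.9,-3.6,0,0,0,0],[1.5,-0.9,-3.6,0,0,0,0],[1.5,-0.9,-3.6,0,0,0,0],[1.5,-0.9,-3.6,0,0,0,0],[1.5,-0.9,-3.6,0,0,0,0],[1.5,-0.9,-3.6,0,0,0,0],[1.5,-0.9,-3.6,0,0,0,0],[1.5,-0.9,-3.6,0,0,0,0],[1.5,-0.9,-3.6,0,0,0,0],[1.5,-0.9,-3.8,0,0,0,0],[1.5,-0.5,-3.8,0,0,0,0]],
  ],
)

```text
time: 38.58
tool_pos: [0.5425, -0.2714, 0.1225]
tool_rot: [-0.002, 0.027, 1.0, -0.0]
contact_force: [0.4, 0.4, -1.0]
gripper_width: 0.263
grasp_force: 60.8
```

jog_arm(
  moves=[
    [[1.5,0,0,0,0,0,0.12],[1.5,0,0,0,0,0,0.12],[1.5,0,0,0,0,0,0.12],[1.5,0,0,0,0,0,0.12],[1.5,0,0,0,0,0,0.12],[1.5,0,0,0,0,0,0.12],[1.5,0,0,0,0,0,0.12],[1.5,0,0,0,0,0,0.12],[1.5,0,0,0,0,0,0.12],[1.5,0,0,0,0,0,0.12],[1.5,0,0,0,0,0,0.12],[1.5,0,0,0,0,0,0.12],[1.5,0,0,0,0,0,0.12],[1.5,0,0,0,0,0,0.12],[1.5,0,0,0,0,0,0.12],[1.5,0,0,0,0,0,0.12],[1.5,0,0,0,0,0,0.12],[1.5,0,0,0,0,0,0.12],[1.5,0,0,0,0,0,0.12],[1.5,0,0,0,0,0,0.12]],
  ],
)

```text
time: 40.25
tool_pos: [0.542, -0.2694, 0.1224]
tool_rot: [-0.001, 0.942, 0.334, -0.003]
contact_force: [0.1, 0.4, -1.2]
gripper_width: 0.264
grasp_force: 60.8
```

jog_arm(
  moves=[
    [[1.5,0,0,0,0,0,0.12],[1.5,0,0,0,0,0,0.12],[1.5,0,0,0,0,0,0.12],[1.5,0,0,0,0,0,0.12],[1.5,0,0,0,0,0,0.12],[1.5,0,0,0,0,0,0.06],[1.5,0,0,0,0,0,0],[1.5,0,0,0,0,0,0]],
  ],
)

```text
time: 40.92
tool_pos: [0.5421, -0.2695, 0.1226]
tool_rot: [0.0, 1.0, 0.015, -0.003]
contact_force: [0.8, 0.4, -1.3]
gripper_width: 0.262
grasp_force: 60.8
```

```bash
python3 -c "
from h import *
p,R,s=tnow();f=grab_frame('wrist');held(f,p,R);lanes(f)"
```

```text
man [  -8.5 -490.5] z 122.6 az-err 184.74 F [ 0.8  0.4 -1.3] j6 0.96 w 22.4 60.8 t 40.9
tray [-0.6 27.5] az-err tray deg 0.09
held x:z -60:-10/0 -55:-9/-1 -50:-10/0 -45:-12/-1 -40:-12/-1 -35:-14/-1 -30:-16/-1 -25:-16/-0 -20:-16/-0 -15:-16/-0 -10:-16/-0 -5:-16/-0 0:-16/-0 5:-16/-0 10:-16/0 15:-16/-0 20:-16/-0 25:-16/-0 30:-13/-0 35:-11/-1 40:-8/-1 45:-8/-1 50:-8/-1 55:-8/-1 60:-8/-1 65:-4/-1
lane -0.084 n 4036 x [-0.063  0.059] body x [-0.036  0.029] y [-0.094 -0.071] ztop 0.027 89.4
lane -0.028 n 3921 x [-0.061  0.06 ] body x [-0.037  0.031] y [-0.039 -0.016] ztop 0.027 89.6
```

jog_arm(
  moves=[
    [[1.5,0,-0.1,3,0,0,0],[1.5,0,0,3,0,0,0],[1.5,0,0,2.5,0,0,0],[1.5,0,0,1.5,0,0,0],[1.5,0,0,0.8,0,0,0],[1.5,0,0,0.5,0,0,0],[1.5,0,0,0,0,0,0],[1.5,0,0,0,0,0,0],[4,0,0,0,0,0,0],[4,0,0,0,0,0,0],[4,0,0,0,0,0,0],[4,0,0,-1.5,0,0,0],[4,0,0,-3,0,0,0],[8.5,0,0,-4,0,0,0],[8.5,0,0,-4,0,0,0],[8.5,0,0,0,0,0,0],[8.5,0,0,0,0,0,0]],
  ],
)

```text
time: 42.38
tool_pos: [0.5447, -0.2701, 0.14]
tool_rot: [0.003, 1.0, 0.014, 0.001]
contact_force: [-0.5, -0.3, -0.8]
gripper_width: 0.993
grasp_force: 0.0
```

```bash
python3 - <<'E'
from h import *
p,R,s=tnow();f=grab_frame('wrist');lanes(f)
g=grab_frame('top');prof(g,-.09,'C')
cv2.imwrite("pics/t5.png",cv2.resize(g["color"][130:270,195:495],(800,373),interpolation=cv2.INTER_CUBIC))
C=cloud(g);m=(C[...,0]>.38)&(C[...,0]<.68)&(C[...,1]<.06)&(C[...,1]>-.17)&(C[...,2]>.012)&(C[...,2]<.03);print('D',m.sum(),rect(C[m]))
E
```

```text
man [  -5.8 -491. ] z 140.0 az-err 184.66 F [-0.5 -0.3 -0.8] j6 0.96 w 84.8 0.0 t 42.4
tray [ 2.  26.8] az-err tray deg 0.0
lane -0.084 n 3540 x [-0.063  0.059] body x [-0.035  0.029] y [-0.094 -0.071] ztop 0.027 0.6
lane -0.028 n 3453 x [-0.061  0.061] body x [-0.036  0.032] y [-0.039 -0.016] ztop 0.0271 89.7
lane 0.028 n 3374 x [-0.061  0.061] body x [-0.04   0.032] y [0.017 0.04 ] ztop 0.0271 0.4
C -12:73 -10:78 -8:77 -6:78 -4:80 -2:82 2:81 4:81 6:83 10:80 12:81 14:81 18:82 20:85 22:86 28:70
D 546 (array([ 0.5803, -0.0321]), array([0.1259, 0.2239]), 80.1)
```

View pics/t5.png

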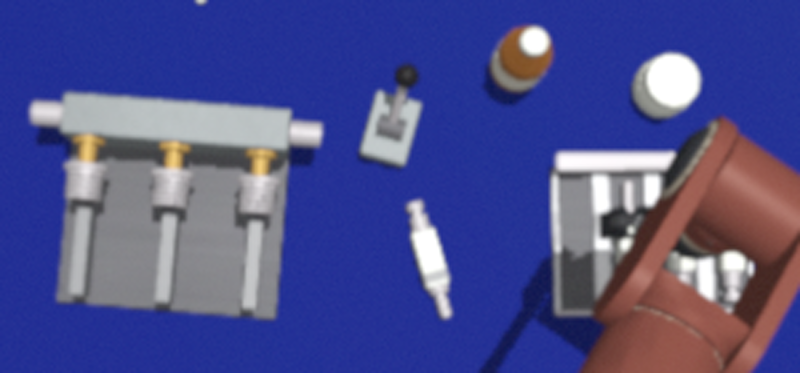

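All three nozzles are off and the couplers are bare. The sleeves are forward again and the lever ball is at (406,75), over to the off side. The loose nozzle still lies at (430,258) in the crop, spout towards (447,315).

jog_arm(
  moves=[
    [[8.5,0,0,0,0,0,-0.086],[8.5,0,0,0,0,0,-0.085],[8.5,0,0,0,0,0,-0.085],[8.5,0.6,-3.6,0,0,0,0],[8.5,0.6,-3.6,0,0,0,0],[8.5,0.6,-3.6,0,0,0,0],[8.5,0.6,-3.6,0,0,0,0],[8.5,0.6,-3.6,0,0,0,0],[8.5,0.7,-3.4,0,0,0,0],[8.5,0,0,0,0,0,0],[8.5,0,0,0,0,0,0]],
  ],
)

```text
time: 43.4
tool_pos: [0.5165, -0.0511, 0.1329]
tool_rot: [-0.0, 0.99, 0.143, -0.004]
contact_force: [0.2, -1.5, -0.1]
gripper_width: 0.991
grasp_force: 0.0
```

```bash
python3 - <<'E'
from h import *
p,R,s=now();f=grab_frame('wrist');C=cloud(f);cv2.imwrite("pics/w6.png",f["color"])
m=(C[...,0]>.4)&(C[...,0]<.64)&(C[...,1]<.02)&(C[...,1]>-.16)&(C[...,2]<.03)
a=C[m&(C[...,2]>.010)];b=C[m&(C[...,2]>.0215)]
print(rect(a),rect(b));ax=np.linalg.svd(b[:,:2]-b[:,:2].mean(0))[2][0] if len(b)<5000 else None;print(ax)
T=(a-p)@R;print("tool frame rect",cv2.minAreaRect(T[:,:2].astype(np.float32)))
E
```

```text
man [ -45.7 -273.9] z 132.9 az-err 199.5 F [ 0.2 -1.5 -0.1] j6 1.04 w 84.7 0.0 t 43.4
(array([ 0.5568, -0.0442]), array([0.2035, 0.0495]), 26.9) (array([ 0.5681, -0.0384]), array([0.1781, 0.0494]), 26.9)
[-0.91888542 -0.39452451]
tool frame rect ((0.041432805359363556, 0.0049368105828762054), (0.049514804035425186, 0.20349031686782837), 79.58055877685547)
```

View pics/w6.png

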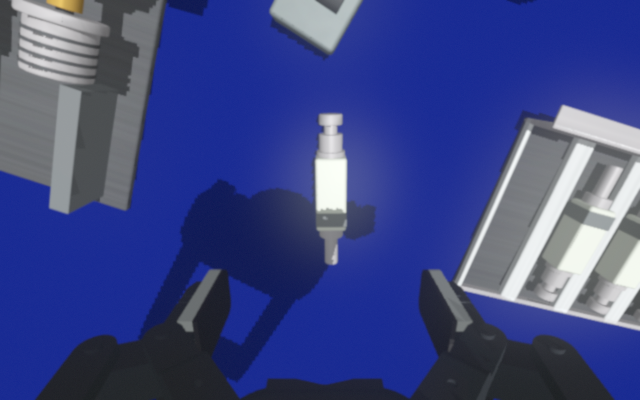

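The nozzle lies straight along the tool's x axis, with its plug at (330,118) and its spout at (331,262). The valve base spoiled the fit, so I repeat it without that.

```bash
python3 - <<'E'
from h import *
p,R,s=now();f=grab_frame('wrist');C=cloud(f).reshape(-1,3);T=(C-p)@R
k=(abs(T[:,0])<.09)&(abs(T[:,1])<.035)&(C[:,2]<.03)
for lo in(.010,.0215):
    a=T[k&(C[:,2]>lo)];print("tool-frame",cv2.minAreaRect(a[:,:2].astype(np.float32)),a[:,:2].min(0),a[:,:2].max(0),len(a))
E
```

```text
man [ -45.2 -275. ] z 133.3 az-err 199.4 F [-0.2 -0.4 -0.4] j6 1.04 w 84.8 0.0 t 43.5
tool-frame ((0.0010354667901992798, 0.002545185387134552), (0.02447757124900818, 0.1264633685350418), 89.49756622314453) [-0.06215657 -0.0098817 ] [0.06430038 0.01490007] 3701
tool-frame ((0.014010652899742126, 0.0024144528433680534), (0.024314552545547485, 0.10006701946258545), 89.59502410888672) [-0.03604503 -0.00981121] [0.06402925 0.01483522] 2401
```

jog_arm(
  moves=[
    [[8.5,0.2,0.25,3,0,0,0],[8.5,0,0,3,0,0,0],[8.5,0,0,3,0,0,0],[8.5,0,0,2.5,0,0,0],[8.5,0,0,1,0,0,0],[8.5,0,0,0,0,0,0],[8.5,0,0,0,0,0,0]],
  ],
)

```text
time: 44.08
tool_pos: [0.5202, -0.0557, 0.0102]
tool_rot: [0.0, 0.99, 0.141, -0.002]
contact_force: [0.5, 0.2, 1.2]
gripper_width: 0.992
grasp_force: 0.0
```

```bash
python3 -c "
from h import *
p,R,s=now();print(p,R[:,0])"
```

```text
man [ -41.8 -278.2] z 10.2 az-err 199.24 F [0.5 0.2 1.2] j6 1.04 w 84.7 0.0 t 44.1
[ 0.520168   -0.05568559  0.01017177] [ 0.96037154  0.2786799  -0.00490151]
```

jog_arm(
  moves=[
    [[8.5,0,-0.1,0.2,0,0,0],[1.5,0,0,0,0,0,0],[1.5,0,0,0,0,0,0],[1.5,0,0,0,0,0,0],[1.5,0,0,0,0,0,0],[1.5,0,0,0,0,0,0],[1.5,0,0,0,0,0,0],[1.5,0,0,0,0,0,0],[1.5,0,0,-2,0,0,0],[1.5,0,0,-4,0,0,0],[1.5,0,0,-4,0,0,0],[1.5,0,0,-1,0,0,0],[1.5,-0.6,3.9,0,0,0,0],[1.5,-0.6,3.9,0,0,0,0],[1.5,-0.6,4,0,0,0,0],[1.5,-0.6,4,0,0,0,0],[1.5,0,0,0,0,0,0]],
  ],
)

```text
time: 45.5
tool_pos: [0.5416, -0.2181, 0.1179]
tool_rot: [0.002, 0.99, 0.139, -0.002]
contact_force: [0.1, 0.9, -1.8]
gripper_width: 0.261
grasp_force: 60.3
```

jog_arm(
  moves=[
    [[1.5,0,0,0,0,0,-0.12],[1.5,0,0,0,0,0,-0.12],[1.5,0,0,0,0,0,-0.12],[1.5,0,0,0,0,0,-0.12],[1.5,0,0,0,0,0,-0.12],[1.5,0,0,0,0,0,-0.12],[1.5,0,0,0,0,0,-0.12],[1.5,0,0,0,0,0,-0.12],[1.5,0,0,0,0,0,-0.12],[1.5,0,0,0,0,0,-0.12],[1.5,0,0,0,0,0,-0.12],[1.5,0,0,0,0,0,-0.12],[1.5,0,0,0,0,0,-0.12],[1.5,0,0,0,0,0,-0.12],[1.5,0,0,0,0,0,-0.12],[1.5,0,0,0,0,0,-0.12],[1.5,0,0,0,0,0,-0.12],[1.5,0,0,0,0,0,-0.12],[1.5,0,0,0,0,0,-0.12],[1.5,0,0,0,0,0,-0.12]],
  ],
)

```text
time: 47.17
tool_pos: [0.5407, -0.2115, 0.1169]
tool_rot: [-0.003, 0.224, 0.975, -0.001]
contact_force: [0.7, -0.3, -1.8]
gripper_width: 0.259
grasp_force: 60.3
```

jog_arm(
  moves=[
    [[1.5,0,0,0,0,0,-0.12],[1.5,0,0,0,0,0,-0.12],[1.5,0,0,0,0,0,-0.12],[1.5,0,0,0,0,0,-0.12],[1.5,0,0,0,0,0,-0.01],[1.5,0,0,0,0,0,0],[1.5,0,0,0,0,0,0]],
  ],
)

```text
time: 47.75
tool_pos: [0.5411, -0.2118, 0.1176]
tool_rot: [-0.002, -0.015, 1.0, -0.0]
contact_force: [0.5, 0.7, -1.3]
gripper_width: 0.261
grasp_force: 60.3
```

```bash
python3 -c "
from h import *
p,R,s=tnow();f=grab_frame('wrist');held(f,p,R);lanes(f);cv2.imwrite('pics/w7.png',f['color'])"
```

```text
man [ -12.6 -433. ] z 117.6 az-err 4.76 F [ 0.5  0.7 -1.3] j6 -2.1 w 22.3 60.3 t 47.8
tray [-0.  85.1] az-err tray deg -179.9
held x:z -60:-7/1 -55:-7/1 -50:-7/1 -45:-8/1 -40:-9/0 -35:-12/1 -30:-13/1 -25:-15/0 -20:-15/-0 -15:-15/-0 -10:-15/0 -5:-15/0 0:-15/0 5:-15/0 10:-15/-0 15:-15/0 20:-15/0 25:-15/-0 30:-14/-0 35:-11/1 40:-11/1 45:-11/1 50:-7/1 55:-11/1 60:-11/1
lane -0.084 n 4290 x [-0.064  0.057] body x [-0.039  0.027] y [-0.093 -0.071] ztop 0.0268 89.8
lane -0.028 n 4225 x [-0.063  0.058] body x [-0.038  0.028] y [-0.038 -0.016] ztop 0.0269 0.0
lane 0.028 n 4101 x [-0.062  0.059] body x [-0.041  0.03 ] y [0.018 0.04 ] ztop 0.0269 0.2
```

jog_arm(
  moves=[
    [[1.5,0,0,3,0,0,0],[1.5,0,0,3,0,0,0],[1.5,0,0,2.5,0,0,0],[1.5,0,0,1.3,0,0,0],[1.5,0,0,0.7,0,0,0],[1.5,0,0,0.2,0,0,0],[1.5,0,0,0,0,0,0],[1.5,0,0,0,0,0,0]],
  ],
)

```text
time: 48.47
tool_pos: [0.5421, -0.2128, 0.0125]
tool_rot: [-0.001, -0.016, 1.0, -0.001]
contact_force: [0.6, -0.0, -1.3]
gripper_width: 0.262
grasp_force: 60.3
```

```bash
python3 -c "
from h import *
p,R,s=tnow();f=grab_frame('wrist');held(f,p,R)"
```

```text
man [ -11.5 -433.9] z 12.5 az-err 4.87 F [ 0.6 -0.  -1.3] j6 -2.1 w 22.3 60.3 t 48.5
tray [ 0.9 84.1] az-err tray deg -179.79
held x:z -75:8/-6 -70:10/-6 -65:9/-6 -60:-3/0 -55:-7/0 -50:-7/1 -45:-8/1 -40:-8/1 -35:-12/1 -30:-13/0 -25:-15/0 -20:-15/-0 -15:-15/-0 -10:-15/-0 -5:-15/0 0:-15/0 5:-15/0 10:-15/-0 15:-15/0 20:-15/0 25:-15/-0 30:-14/-1 35:-11/-0 40:-11/0 45:-10/0 50:-6/0 55:-10/-0 60:-10/0 65:10/-0 70:9/-0 75:9/-0 80:3/-0
```

Release, lift, and step aside to look at everything.

jog_arm(
  moves=[
    [[4,0,0,0,0,0,0],[4,0,0,0,0,0,0],[4,0,0,0,0,0,0],[4,0,0,-1.5,0,0,0],[4,0,0,-3,0,0,0],[4,0,0,-3,0,0,0],[4,2,0,-3,0,0,0],[4,3,2,-3,0,0,0],[4,3,3,-3,0,0,0],[4,3,3,0,0,0,0],[4,3,3,0,0,0,0],[4,2,3,0,0,0,0],[4,2,3,0,0,0,0],[4,0,0,0,0,0,0]],
  ],
)

```text
time: 49.68
tool_pos: [0.3643, -0.0536, 0.1671]
tool_rot: [-0.002, -0.018, 1.0, -0.0]
contact_force: [-0.1, -0.7, 0.2]
gripper_width: 0.463
grasp_force: 0.0
```

```bash
python3 - <<'E'
from h import *
tnow();f=grab_frame('top');lanes(f)
for y,n in((.09,'A'),(0,'B'),(-.09,'C')):prof(f,y,n)
cv2.imwrite("pics/t8.png",cv2.resize(f["color"][120:290,130:490],(800,378),interpolation=cv2.INTER_CUBIC))
E
```

```text
man [-197.5 -284.4] z 167.1 az-err 5.08 F [-0.1 -0.7  0.2] j6 -1.95 w 39.6 0.0 t 49.7
tray [-172.3  248.3] az-err tray deg -179.58
lane -0.084 n 286 x [-0.063  0.058] body x [-0.048  0.037] y [-0.092 -0.07 ] ztop 0.0265 88.1
lane -0.028 n 274 x [-0.059  0.061] body x [-0.04   0.034] y [-0.04  -0.016] ztop 0.0274 2.1
lane 0.028 n 289 x [-0.059  0.062] body x [-0.055  0.035] y [0.017 0.041] ztop 0.0268 88.2
lane 0.084 n 255 x [-0.056  0.066] body x [-0.039  0.041] y [0.069 0.088] ztop 0.0275 1.3
A -10:81 -8:83 -4:81 -2:80 2:81 4:82 6:81 8:83 10:78 12:81 14:79 18:79 20:85 22:86
B -10:77 -8:79 -6:82 -2:81 0:83 2:80 6:79 8:79 10:81 14:79 16:80 18:80 20:82 22:86 24:84
C -12:74 -10:78 -8:85 -4:82 -2:82 2:78 4:79 6:82 8:80 10:79 12:82 14:84 18:80 20:85 22:86 28:71
```

View pics/t8.png

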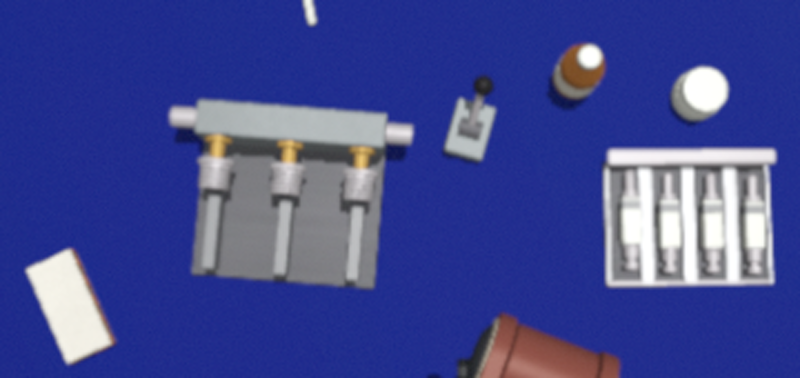

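All four nozzles lie in their lanes, at columns 630, 669, 712 and 755, with spouts to the splash wall at row 157. The lever is over and the bystanders are where they stood. One numeric check of the lever and the last lane, then I hand in.

```bash
python3 - <<'E'
from h import *
f=grab_frame('top');g=f["color"].astype(int).max(2);d=np.zeros_like(g,bool);d[145:172,335:360]=1;d&=g<70
b=plane(f,.088)[d].mean(0);print("ball",b.round(4),d.sum(),"expected",[.7025,-.0208])
lanes(grab_frame('side'))
E
```

```text
ball [ 0.7026 -0.0208  0.088 ] 47 expected [0.7025, -0.0208]
lane -0.084 n 126 x [-0.065  0.054] body x [-0.047  0.029] y [-0.093 -0.068] ztop 0.0267 1.2
lane -0.028 n 133 x [-0.062  0.074] body x [-0.043  0.032] y [-0.037 -0.013] ztop 0.0275 4.8
lane 0.028 n 137 x [-0.063  0.058] body x [-0.054  0.03 ] y [0.018 0.043] ztop 0.0271 3.7
lane 0.084 n 149 x [-0.058  0.074] body x [-0.042  0.061] y [0.068 0.094] ztop 0.027 0.7
```

```bash
python3 -c "
from plant import *
print(job_done())"
```

```text
the job is handed in; nothing more can be done
None
```

I handed the job in: the supply lever is fully off, A, B and C came off by their sleeves, which are forward again, and all four nozzles lie one to a lane, spouts to the splash wall.

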